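# Turn the washed scrubbing brush over in its pot

### The job

The scrubbing brush has been put away bristles-down in the plain ceramic pot, where it never dries. Pull it out, turn it end for end and put it back in the same pot handle-down, lowering it until the handle is at the bottom before letting go, so that it stands there on its own with the bristles up. You may lay it on the chipboard to change your grip; leave the pot standing where it is and do not shift or knock over the bottles, the mug of pegs or the spanner.

Things in the scene. Friction and masses are not known exactly. Their poses are not given: they have to be found in the camera images.
- brush: Loose green scrubbing brush, 80-145 g, 286 mm long; mass centre 191 mm from origin. Round handle 22 mm thick, 232 mm long; then head 56 long, 44 wide (x), 40 thick (y), pale bristles on both faces. Origin: centre of the handle's free end; z runs from there to the head. Starts head-down in the pot, leaning about 18 deg on the rim in any direction. Laid down it rests on head and handle end, does not roll.
- brush_head (a point): Centre of the end face of the brush's head, on the brush's axis, 286 mm from the body origin; its axes are the brush's.
- pot: Plain round white ceramic pot without a handle, loose, about 0.7 kg, 80 mm across outside, 92 mm tall, wall 5 mm (70 mm across inside), floor 8 mm thick. Origin: centre of the underside; z up.
- pot_floor (a point): Centre of the pot's inner floor, 8 mm above its underside; z up.
- pot_mouth (a point): Centre of the pot's mouth, level with the rim, 92 mm above its underside; z up.
- turntable: Red plastic turntable, 220 mm across, 20 mm tall with a low toothed rim to 27 mm, fixed for this job (does not turn). Origin: centre of the underside.
- bottle_a: Bystander: larger closed white bottle, 72 mm across, 185 mm tall, standing on the turntable, loose. Origin: centre of its underside; z up.
- bottle_b: Bystander: smaller closed white bottle with a plain paper label, 60 mm across, 160 mm tall, standing on the turntable, loose. Origin: centre of its underside; z up.
- mug: Bystander: white ceramic mug full of wooden pegs, 84 mm across and 88 mm tall, pegs up to about 118 mm, ear-shaped handle reaching 71 mm from the axis towards its own +y. Loose, one heavy piece. Origin: centre of the underside; z up.
- spanner: Bystander: steel adjustable spanner lying flat, about 205 mm long, 52 mm wide at the jaw, 11 mm thick (knurl to 19 mm). Loose. Origin: on its underside at mid-length; jaw towards its own +x.
There are look-alikes about, which are no part of the job. What is shaped like the pot but blue or red is not meant.

How it is judged:
By the outcome, as a careful person would: the job done as asked, in the order asked, and still so for the second after the job is handed in, with the robot touching nothing.
It also fails if it takes over 67 s, if anything falls off the work surface, if the arm or the gripper's body presses on something with over 40 N, if the wrist force passes 120 N, or if a joint passes its speed limit or range.

### The arm

A 6-joint arm with a two-finger parallel gripper is mounted at the origin on the work surface. World frame = base frame: x ahead of the robot, y to its left, z up, the work surface at z = 0. Lengths are in m, angles in rad, forces in N, time in s.
With the tool pointing down it reaches from about 0.375 to 0.9 m from the base axis. Payload 3.1 kg.
Tool frame: the origin (TCP) lies on the centre line of the jaws, within the pads' length; the fingertips stand 17 mm ahead of it and the grasp point (between the pads) lies 2 mm behind it; y points along the fingers, z is the direction in which the jaws open and shut, and the axes are right-handed (so a half turn about y gives the same grasp; the last joint's range is limited). The gripper opens to 85 mm and grips with 20 to 120 N. Pads are 22 mm wide; open, the fingers measure 114 mm over their backs; the gripper's body (76 mm by 85 mm) begins 54 mm behind the grasp point. The pads swing forward as they close: fully open they stand 13 mm farther back than shut.
Start: joints at [-1.438, 0.527, 1.433, -0, 1.181, -0.178], TCP at [0.191, -0.595, 0.219] pointing down, gripper open.
Joint ranges: [-3.08, 3.08], [-0.75, 2.2], [0.22, 2.44], [-1.43, 4.57], [0, 2.65], [-2.85, 2.85]. Speed limits (rad/s): [2.79, 2.79, 3.14, 3.14, 3.14, 3.14].

### API

Orientations are given as a unit quaternion [x, y, z, w].
In Python, from station import manip gives the robot as it stands.
- The arm moves only by the shell command python3 -m handwheel 'ROWS' [FORCE]. ROWS is JSON, one flat list of numbers, 7 for each row, row after row: the shift along the tool's x, y, z in cm, then the turn, a rotation vector about the tool's x, y, z in rad, then the finger opening in cm, from 0 to 8.54. A call has 1 to 10 rows; each row is the pose to reach, as a shift and turn from the pose commanded when the call began, along the tool's axes at that moment; what a row does not reach only later rows make up. A row lasts 1/12 s, in which the tool goes at most 41.7 mm and 7.16 degrees, less where a joint would pass 70% of its speed; a pose out of reach is approached as far as the arm can. A call with a gripper value outside its range is refused whole. The fingers move at their own pace and stop on an object; FORCE is the grip in N (left out, the last holds). Time passes only in rows, so rows that repeat a pose let the fingers close. It gives the time, the measured TCP pose, the force and the opening at its end, in the units of the state.
- manip.sense(): the state, without advancing time (a new reading comes with each control period).
- manip.snapshot(name): name is "side" or "top" or "wrist"; returns a dict with "frame" (384x512x3 uint8, red, green, blue), "depth" (384x512 float32, m along the optical axis (not along the pixel's ray), 0 where there is no reading), "camera_matrix" (3x3 intrinsics, pixels), "rvec" (rotation vector, rad) and "tvec" (3), from world to camera coordinates, as OpenCV has them. Camera axes: x right, y down, z forward; pixel columns grow to the right and rows downward; lengths in m; the calibration is good to about 2 mm. A picture is of the moment at which its call begins.
- manip.sign_off(): hands the job in, once; it reports no verdict.
The state is a dict: "t": time; "q": joint angles; "qd": joint speeds; "tau": joint torques, N m; "tcp_pos": TCP position; "tool_rot": TCP orientation; "force": force on the tool from outside, world axes, zero at the start; "ft_torque": the same for the moment, N m; "finger_gap": opening from 0.0 (shut) to 1.0 (fully open).
Only numpy, scipy, OpenCV 4.12 (cv2) and the standard library are available. Lean on these libraries where they do the work, as an engineer would, in place of code of your own. Each camera call takes 0.05 s, during which the arm holds its last target.

## Working session

There is one attempt and no reset: what is moved stays moved. The work goes in short steps, Python scripts to look and compute and a shell command to move; the robot and the scene stay as the last step left them, time stands still between calls to the robot, and variables do not carry over. Pictures are saved under pics/ and viewed, and the job is handed in when it is done.

```bash
ls; mkdir -p pics; cat > h.py <<'E'
import numpy as np, cv2
from station import manip
from scipy.spatial.transform import Rotation as R
def cam(n):
    s=manip.snapshot(n); np.savez('/tmp/%s.npz'%n,**s); return s
def load(n): return dict(np.load('/tmp/%s.npz'%n))
def world(s,u,v,d=None):
    K=s['camera_matrix']; Rm=cv2.Rodrigues(s['rvec'])[0]; t=np.ravel(s['tvec'])
    if d is None: d=s['depth'][int(v),int(u)]
    p=np.linalg.inv(K)@np.array([u,v,1.])*d
    return Rm.T@(p-t)
def cloud(s):
    K=s['camera_matrix']; Rm=cv2.Rodrigues(s['rvec'])[0]; t=np.ravel(s['tvec'])
    v,u=np.mgrid[:384,:512]; d=s['depth']
    p=np.stack([(u-K[0,2])/K[0,0]*d,(v-K[1,2])/K[1,1]*d,d],-1)
    w=(p-t)@Rm; w[d==0]=np.nan; return w
def proj(s,P):
    return cv2.projectPoints(np.atleast_2d(np.array(P,float)),s['rvec'],s['tvec'],s['camera_matrix'],None)[0][:,0]
def save(im,name,crop=None,k=1):
    if crop: im=im[crop[1]:crop[3],crop[0]:crop[2]]
    im=cv2.resize(im,None,fx=k,fy=k,interpolation=cv2.INTER_CUBIC)
    cv2.imwrite('pics/'+name,im[...,::-1])
E
python3 - <<'E'
from h import *
for n in ['side','top','wrist']:
    s=cam(n); save(s['frame'],n+'0.png',k=1.5)
print({k:np.round(v,3) if not isinstance(v,str) else v for k,v in manip.sense().items()})
E
```

```text
pics
{'t': np.float64(0.15), 'q': array([-1.438,  0.528,  1.434,  0.   ,  1.181, -0.179]), 'qd': array([-0.001, -0.002, -0.003,  0.002, -0.   , -0.002]), 'tau': array([ 1.0000e-03, -4.4274e+01, -1.7828e+01, -0.0000e+00,  6.0000e-03,
       -0.0000e+00]), 'tcp_pos': array([ 0.191, -0.594,  0.218]), 'tool_rot': array([-0.109,  0.699, -0.698,  0.109]), 'force': array([-1.087, -0.043, -0.113]), 'ft_torque': array([ 0.053,  0.012, -0.012]), 'finger_gap': np.float64(0.996)}
```

View pics/side0.png

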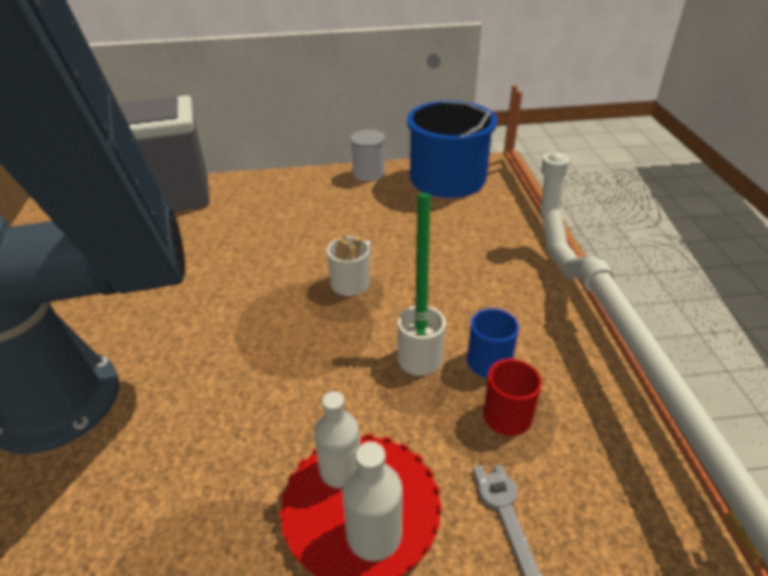

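View pics/top0.png

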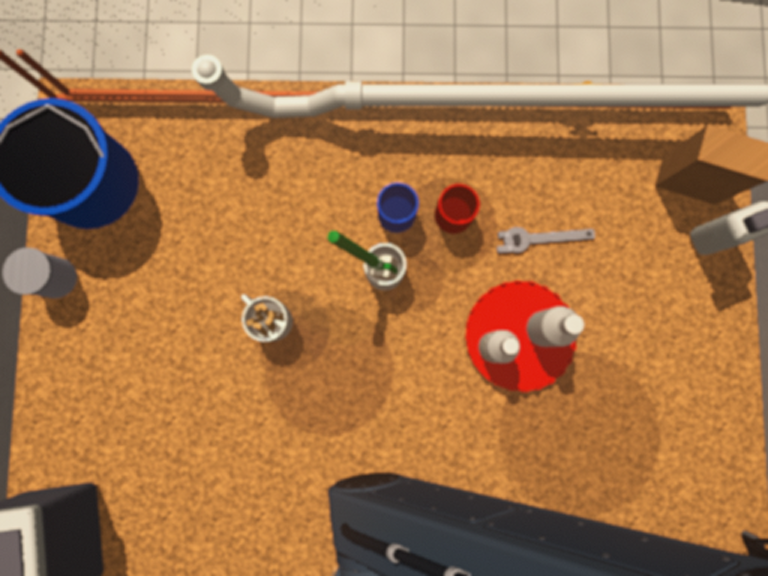

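View pics/wrist0.png

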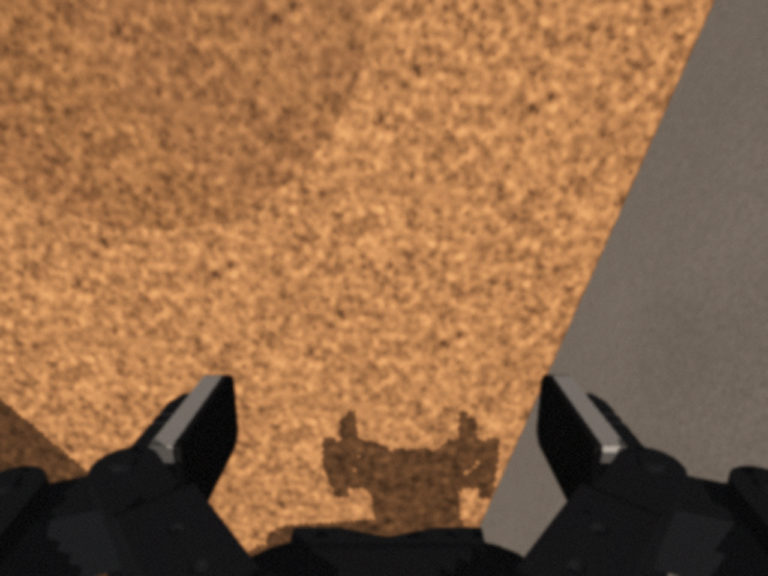

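The top view (768x576) shows the white pot with the green brush at (385,265). These could be mistaken for it:
- blue cup (398,206)
- red cup (458,207)
- mug with pegs (265,320)
- grey canister (25,272)
- big blue bucket (50,155)

I choose the white one at (385,265). Next I'll measure it and check it in a close crop.

```bash
python3 - <<'E'
from h import *
top=load('top'); side=load('side')
P=[]
for n,s in(('top',top),('side',side)):
    w=cloud(s); f=s['frame'].astype(int)
    g=(f[...,1]>f[...,0]*1.6)&(f[...,1]>f[...,2]*1.4)&(f[...,1]>50)&np.isfinite(w[...,0])
    g=cv2.erode(g.astype(np.uint8),np.ones((2,2)))>0
    p=w[g]; print(n,len(p),p.min(0).round(3),p.max(0).round(3))
    c=p.mean(0);_,_,vt=np.linalg.svd(p-c);d=vt[0]*np.sign(vt[0][2])
    ang=np.degrees(np.arccos(d[2])); tt=(p-c)@d
    print(' c',c.round(4),'d',d.round(3),'tilt',ang.round(1),'tip',(c+d*tt.max()).round(3),'low',(c+d*tt.min()).round(3))
    R_=cv2.Rodrigues(s['rvec'])[0]; print(' cam',(-R_.T@np.ravel(s['tvec'])).round(3))
# objects in top via heights
w=cloud(top)
for nm,(u,v) in dict(pot=(385,265),blue=(398,206),red=(458,207),mug=(265,320),ba=(572,325),bb=(510,345),span=(545,238),tt=(522,336),canister=(25,272),bucket=(50,155)).items():
    u/=1.5;v/=1.5
    r=40 if nm!='bucket' else 70
    a=w[max(0,int(v)-25):int(v)+25,max(0,int(u)-25):int(u)+25].reshape(-1,3); a=a[np.isfinite(a[:,0])]
    zz=a[:,2]; print(nm, 'pt',w[int(v),int(u)].round(3),'zmax',np.percentile(zz,99).round(3), 'px/m scale')
# pot rim fit: points z 0.086..0.098 near pot
a=w.reshape(-1,3); 
for nm,c,h in (('pot',w[177,257],.092),('blue',w[137,265],.092),('red',w[138,305],.092),('mug',w[213,177],.088)):
    m=(np.abs(a[:,2]-h)<.006)&(np.hypot(a[:,0]-c[0],a[:,1]-c[1])<.07)
    q=a[m]; 
    A=np.c_[2*q[:,:2],np.ones(len(q))]; x=np.linalg.lstsq(A,(q[:,:2]**2).sum(1),rcond=None)[0]
    print(nm,len(q),x[:2].round(4),np.sqrt(x[2]+x[0]**2+x[1]**2).round(4),q[:,2].mean().round(4))
save(top['frame'],'topc.png',(190,110,330,240),5)
save(side['frame'],'sidec.png',(230,110,370,300),3)
E
```

```text
top 33 [ 0.619 -0.001  0.07 ] [0.639 0.097 0.291]
 c [0.6304 0.0719 0.2415] d [0.055 0.371 0.927] tilt 22.0 tip [0.633 0.091 0.29 ] low [0.62  0.003 0.069]
 cam [0.453 0.016 1.182]
side 455 [0.619 0.004 0.071] [0.643 0.089 0.29 ]
 c [0.6299 0.0543 0.1953] d [0.053 0.322 0.945] tilt 19.0 tip [0.635 0.087 0.29 ] low [0.623 0.012 0.071]
 cam [ 0.484 -0.675  0.764]
pot pt [0.624 0.011 0.077] zmax 0.237 px/m scale
blue pt [ 0.758 -0.016  0.005] zmax 0.095 px/m scale
red pt [ 0.755 -0.139  0.008] zmax 0.094 px/m scale
mug pt [0.517 0.242 0.053] zmax 0.112 px/m scale
ba pt [nan nan nan] zmax 0.206 px/m scale
bb pt [ 0.47  -0.205  0.181] zmax 0.181 px/m scale
span pt [ 0.695 -0.317  0.007] zmax 0.016 px/m scale
tt pt [ 0.491 -0.264  0.024] zmax 0.181 px/m scale
canister pt [0.598 0.68  0.109] zmax 0.108 px/m scale
bucket pt [0.801 0.613 0.17 ] zmax 0.177 px/m scale
pot 159 [0.6218 0.0082] 0.0357 0.0916
blue 163 [ 0.7407 -0.014 ] 0.0373 0.092
red 160 [ 0.7398 -0.131 ] 0.0371 0.0917
mug 194 [0.5161 0.2346] 0.036 0.088
```

View pics/topc.png

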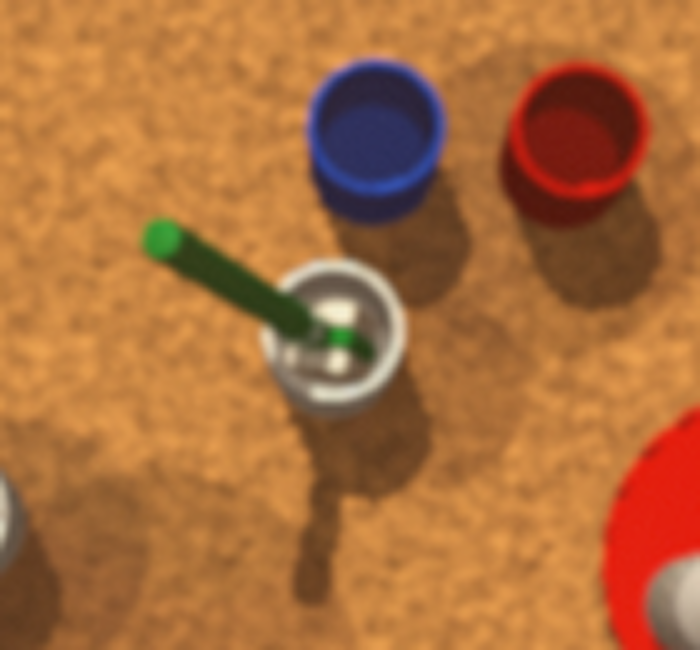

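View pics/sidec.png

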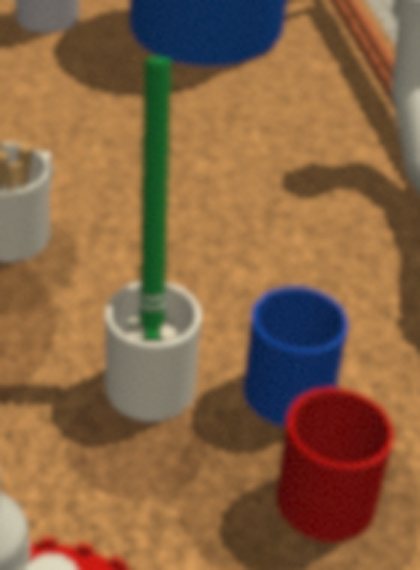

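Both crops confirm it: the white pot is at about (0.622, 0.008) with the brush leaning towards +y, and its free end is at about (0.634, 0.09, 0.29). I plan to grip the handle with the tool horizontal and flip it with the last joint. For that I need an arm model, so I'll check the tool axes and make a small exploratory move in free space.

```bash
cat > log.py <<'E'
import json,sys,numpy as np
from station import manip
s=manip.sense(); r={k:np.ravel(s[k]).tolist() for k in('q','tcp_pos','tool_rot')}
open('log.jsonl','a').write(json.dumps(r)+'\n')
print('t',np.round(s['t'],2),'q',np.round(s['q'],3),'p',np.round(s['tcp_pos'],4),'F',np.round(s['force'],1),'gap',np.round(s['finger_gap'],3))
from scipy.spatial.transform import Rotation as R
print(R.from_quat(s['tool_rot']).as_matrix().round(3))
E
python3 log.py; python3 -m handwheel '[0,-1.5,0, 0.1,0,0, 4.5, 0,-3,0, 0.2,0.05,0.1,4.5, 0,-5,0, 0.3,0.1,0.2,4.5, 0,-6,0,0.3,0.1,0.3,4.5]' 40; python3 log.py
```

```text
t 0.15 q [-1.438  0.528  1.434  0.     1.181 -0.179] p [ 0.1911 -0.5945  0.2179] F [-1.1 -0.  -0.1] gap 0.996
[[-0.952 -0.     0.306]
 [-0.306  0.002 -0.952]
 [-0.    -1.    -0.002]]
t: 0.48
tcp_pos: [0.1931, -0.5933, 0.2812]
tool_rot: [-0.044, -0.599, 0.776, -0.191]
force: [0.3, -0.8, -0.7]
finger_gap: 0.531
t 0.48 q [-1.62   0.364  1.615  0.44   1.002 -0.472] p [ 0.1931 -0.5933  0.2812] F [ 0.3 -0.8 -0.7] gap 0.531
[[-0.923  0.349  0.16 ]
 [-0.244 -0.209 -0.947]
 [-0.297 -0.913  0.278]]
```

```bash
cat > kin.py <<'E'
import numpy as np, json
from scipy.spatial.transform import Rotation as R
from scipy.optimize import least_squares
Rz=lambda a:R.from_euler('z',a).as_matrix(); Ry=lambda a:R.from_euler('y',a).as_matrix()
C=np.array([[1,0,0],[0,0,-1],[0,1,0]],float) # placeholder: tool axes in flange
def raw(q,P,s4,s6):
    h,off,L2,a3,L3,d6=P
    A=Rz(q[0]); B=Ry(q[1]); D=Ry(q[1]+q[2]); E=D@Rz(s4*q[3])@Ry(q[4])
    p=A@(np.array([0,off,h])+B@[0,0,L2]+D@[a3,0,L3]+E@[0,0,d6])
    return p,A@E@Rz(s6*q[5])
def data(): return [json.loads(l) for l in open('log.jsonl')]
def fit():
    best=None
    for s4 in(1,-1):
        for s6 in(1,-1):
            D=data()
            M=[raw(d['q'],[0]*6,s4,s6)[1].T@R.from_quat(d['tool_rot']).as_matrix() for d in D]
            rot=max(np.abs(m-M[0]).max() for m in M)
            f=lambda P:np.concatenate([raw(d['q'],P,s4,s6)[0]-d['tcp_pos'] for d in D]+[(P-P0)*1e-3])
            P0=np.array([.3,.11,.43,0,.43,.28]); r=least_squares(f,P0)
            if best is None or rot<best[0]: best=(rot,s4,s6,r.x,M[0],np.abs(r.fun[:3*len(D)]).max())
    return best
if __name__=='__main__':
    b=fit(); print(b[0],b[1:3],b[3].round(4),b[5]); print(b[4].round(3))
E
python3 kin.py
```

```text
3.3306690738754696e-16 (1, 1) [0.2723 0.111  0.5881 0.1125 0.391  0.3093] 4.211834743250709e-06
[[-0. -0. -1.]
 [-1.  0.  0.]
 [ 0.  1. -0.]]
```

```bash
python3 -m handwheel '[0,-3,0, 0.12,0,0, 5, 0,-6,0, 0.24,0,0,5, 0,-8,0, 0.36,0,0,5, 0,-10,0,0.48,0,0,5, 0,-11,0,0.6,0,0,5]' 40; python3 log.py; python3 kin.py
```

```text
t: 0.9
tcp_pos: [0.1547, -0.5721, 0.3795]
tool_rot: [-0.094, -0.356, 0.914, -0.17]
force: [0.5, 0.6, 0.4]
finger_gap: 0.585
t 0.9 q [-1.779  0.094  1.979  1.107  0.61  -1.13 ] p [ 0.1547 -0.5721  0.3795] F [0.5 0.6 0.4] gap 0.585
[[-0.924  0.378 -0.051]
 [-0.244 -0.688 -0.683]
 [-0.293 -0.619  0.728]]
3.3306690738754696e-16 (1, 1) [0.2742 0.111  0.588  0.1141 0.3917 0.3093] 5.4780605218685e-07
[[-0. -0. -1.]
 [-1.  0.  0.]
 [ 0.  1. -0.]]
```

```bash
cat >> kin.py <<'E'
_b=fit(); PP=_b[3]; CC=_b[4]
LO=np.array([-3.08,-.75,.22,-1.43,0,-2.85]);HI=np.array([3.08,2.2,2.44,4.57,2.65,2.85])
def fk(q):
    p,Rm=raw(q,PP,1,1); return p,Rm@CC
def ik(p,Rm,q0,n=1):
    def f(q):
        pp,rr=fk(q); return np.r_[(pp-p)*10,R.from_matrix(rr.T@Rm).as_rotvec()]
    best=None; rng=np.random.default_rng(0)
    for i in range(n):
        x=np.clip(q0 if i==0 else q0+rng.normal(0,.7,6),LO+1e-3,HI-1e-3)
        r=least_squares(f,x,bounds=(LO,HI))
        if best is None or r.cost<best.cost-1e-9: best=r
        if best.cost<1e-10: break
    return best.x,best.cost
def toolR(a,d,sgn):  # y=a, x = sgn*d , z=x cross y
    a=a/np.linalg.norm(a); x=sgn*(d-a*(d@a)); x/=np.linalg.norm(x); return np.c_[x,a,np.cross(x,a)]
d0=np.array([.053,.315,.945]);d0/=np.linalg.norm(d0); O=np.array([.637,.0955,.285])
def adir(phi,d=d0):
    c,s=np.cos(np.radians(phi)),np.sin(np.radians(phi)); a=np.array([c,s,-(d[0]*c+d[1]*s)/d[2]]); return a/np.linalg.norm(a)
E
python3 - <<'E'
from kin import *
np.set_printoptions(suppress=True)
s=.135
for phi in(0,20,40,60,80):
  a=adir(phi)
  for sg in(1,-1):
    q0=np.array([-.2,.2,2.0,1.8,1.3,-sg*1.5])
    G=O-s*d0; out=[]
    for nm,p,x in(('grasp',G,sg),('lift',G+[0,0,.2],sg),('flip',G+[0,0,.2],-sg),('ins',np.array([.624,.045,.14]),-sg)):
        q,c=ik(p+.002*a,toolR(a,d0,x),q0,25); 
        out.append((nm,q.round(2).tolist(),'OK' if c<1e-6 else round(c,4)))
        if nm!='lift': q0=np.r_[q[:5],-q[5]]
    print(phi,sg,'wrist',(G-.307*a).round(2)); [print('   ',*o) for o in out]
E
```

```text
0 1 wrist [0.32 0.05 0.17]
    grasp [-0.18, 1.16, 2.3, 2.95, 1.83, 1.19] OK
    lift [-0.18, 0.53, 2.3, 2.95, 1.21, 1.31] OK
    flip [-0.18, 0.53, 2.3, 2.95, 1.21, -1.83] OK
    ins [-0.21, 1.21, 2.3, 2.92, 1.88, -1.97] OK
0 -1 wrist [0.32 0.05 0.17]
    grasp [-0.18, 1.16, 2.3, 2.95, 1.83, -1.95] OK
    lift [-0.18, 0.53, 2.3, 2.95, 1.21, -1.83] OK
    flip [-0.18, 0.53, 2.3, 2.95, 1.21, 1.31] OK
    ins [-0.21, 1.21, 2.3, 2.92, 1.88, 1.17] OK
20 1 wrist [ 0.35 -0.05  0.21]
    grasp [-0.47, 1.03, 2.27, 2.34, 1.51, 1.17] OK
    lift [-0.47, 0.44, 2.22, 2.19, 1.09, 1.68] OK
    flip [-0.47, 0.44, 2.22, 2.19, 1.09, -1.46] OK
    ins [-0.5, 1.08, 2.27, 2.31, 1.55, -2.01] OK
20 -1 wrist [ 0.35 -0.05  0.21]
    grasp [-0.47, 1.03, 2.27, 2.34, 1.51, -1.97] OK
    lift [-0.47, 0.44, 2.22, 2.19, 1.09, -1.46] OK
    flip [-0.47, 0.44, 2.22, 2.19, 1.09, 1.68] OK
    ins [-0.5, 1.08, 2.27, 2.31, 1.55, 1.13] OK
40 1 wrist [ 0.4  -0.14  0.23]
    grasp [-0.6, 0.9, 2.08, 1.81, 1.28, 1.52] OK
    lift [-0.6, 0.43, 2.01, 1.62, 1.2, 2.08] OK
    flip [-0.6, 0.43, 2.01, 1.62, 1.2, -1.06] OK
    ins
[... 489 characters left out ...]
 -1.27] OK
60 -1 wrist [ 0.48 -0.2   0.25]
    grasp [-0.61, 0.87, 1.84, 1.36, 1.33, -1.23] OK
    lift [-0.61, 0.5, 1.76, 1.28, 1.44, -0.8] OK
    flip [-0.61, 0.5, 1.76, 1.28, 1.44, 2.34] OK
    ins [-0.63, 0.9, 1.84, 1.36, 1.33, 1.87] OK
80 1 wrist [ 0.58 -0.23  0.26]
    grasp [-0.56, 0.91, 1.57, 1.07, 1.54, 2.17] OK
    lift [-0.56, 0.61, 1.5, 1.09, 1.71, 2.5] OK
    flip [-0.56, 0.61, 1.5, 1.09, 1.71, -0.64] OK
    ins [-0.58, 0.94, 1.57, 1.06, 1.53, -1.0] OK
80 -1 wrist [ 0.58 -0.23  0.26]
    grasp [-0.56, 0.91, 1.57, 1.07, 1.54, -0.97] OK
    lift [-0.56, 0.61, 1.5, 1.09, 1.71, -0.64] OK
    flip [-0.56, 0.61, 1.5, 1.09, 1.71, 2.5] OK
    ins [-0.58, 0.94, 1.57, 1.06, 1.53, 2.14] OK
```

```bash
python3 - <<'E'
from h import *
from kin import *
s=load('wrist'); D=data()[0]; Rm=cv2.Rodrigues(s['rvec'])[0]; c=-Rm.T@np.ravel(s['tvec'])
T=R.from_quat(D['tool_rot']).as_matrix()
print('cam in tool',(T.T@(c-D['tcp_pos'])).round(3),'axis',(T.T@Rm[2]).round(2),'img down',(T.T@Rm[1]).round(2))
st=manip.sense(); p=st['tcp_pos']; T=R.from_quat(st['tool_rot']).as_matrix(); q0=np.array(st['q'])
a=adir(22); 
for sg in(-1,1):
  for h in(.1,.04,0,-.03):
    P=O+h*d0+.002*a; M=toolR(a,d0,sg); q,cc=ik(P,M,np.array([-.47,.44,2.2,2.2,1.1,1.4*sg]),20)
    print(sg,h,P.round(3),q.round(2),cc<1e-6)
  M=toolR(a,d0,sg);print((T.T@(O+.1*d0+.002*a-p)*100).round(2),R.from_matrix(T.T@M).as_rotvec().round(3))
E
```

```text
cam in tool [-0.069 -0.155  0.   ] axis [ 0.28  0.96 -0.  ] img down [ 0.96 -0.28 -0.  ]
-1 0.1 [0.644 0.128 0.379] [-0.27  0.38  2.16  2.31  0.95 -1.41] True
-1 0.04 [0.641 0.109 0.323] [-0.33  0.53  2.22  2.34  1.11 -1.56] True
-1 0 [0.639 0.096 0.285] [-0.37  0.64  2.25  2.34  1.21 -1.66] True
-1 -0.03 [0.637 0.087 0.256] [-0.39  0.72  2.26  2.34  1.28 -1.73] True
[-62.33 -29.64 -50.31] [-0.713  0.163  1.172]
1 0.1 [0.644 0.128 0.379] [-0.27  0.38  2.16  2.31  0.95  1.74] True
1 0.04 [0.641 0.109 0.323] [-0.33  0.53  2.22  2.34  1.11  1.58] True
1 0 [0.639 0.096 0.285] [-0.37  0.64  2.25  2.34  1.21  1.48] True
1 -0.03 [0.637 0.087 0.256] [-0.39  0.72  2.26  2.34  1.28  1.41] True
[-62.33 -29.64 -50.31] [ 1.621 -2.312  0.986]
```

```bash
cat > go.py <<'E'
from kin import *
from station import manip
np.set_printoptions(suppress=True)
def cur():
    s=manip.sense(); return np.array(s['tcp_pos']),R.from_quat(s['tool_rot']).as_matrix(),np.array(s['q'])
def goto(P,M,st=None,N=8,verbose=True):
    p,T,q=st or cur()
    sh=T.T@(P-p); rv=R.from_matrix(T.T@M).as_rotvec()
    qs=[];bad=0
    for k in range(1,N+1):
        f=k/N; q,c=ik(p+T@sh*f,T@R.from_rotvec(rv*f).as_matrix(),q,6); qs.append(q); bad=max(bad,c)
    rows=max(np.linalg.norm(sh)/.0417,np.degrees(np.linalg.norm(rv))/7.16)
    print('shift cm',(sh*100).round(2),'turn',rv.round(3),'rows>=%.1f'%rows,'ikbad %.1e'%bad,'qend',q.round(2),'dq',np.abs(np.diff(qs,axis=0)).max(0).round(2))
    return P,M,q
E
python3 - <<'E'
from go import *
st=cur(); p,T,q=st
a=adir(22); Pf=O+.09*d0+.002*a; Mf=toolR(a,d0,-1)
az0,az1=np.arctan2(p[1],p[0]),np.arctan2(Pf[1],Pf[0]); r0,r1=np.hypot(*p[:2]),np.hypot(*Pf[:2])
T1=R.from_euler('z',-(az1-az0)).as_matrix()@Mf
rv=R.from_matrix(T.T@T1).as_rotvec(); print('resid',rv)
for f in(.34,.67,1):
    az=az0+(az1-az0)*f; r=r0+(r1-r0)*f+.05*np.sin(np.pi*f); z=p[2]+(Pf[2]-p[2])*f+.04*np.sin(np.pi*f)
    P=np.array([r*np.cos(az),r*np.sin(az),z]); M=R.from_euler('z',az-az0).as_matrix()@T@R.from_rotvec(rv*f).as_matrix()
    print(P.round(3)); st=goto(P,M,st)
E
```

```text
resid [0.3738832  0.91122314 0.35025686]
[ 0.46  -0.471  0.411]
shift cm [-31.59   2.59  -6.16] turn [-0.099  0.023  0.478] rows>=7.7 ikbad 4.3e-23 qend [-1.26  0.18  1.91  1.42  0.65 -1.08] dq [0.07 0.03 0.02 0.05 0.01 0.02]
[ 0.647 -0.202  0.407]
shift cm [-25.31   2.84 -20.57] turn [-0.223  0.097  0.407] rows>=7.9 ikbad 6.0e-20 qend [-0.77  0.26  1.98  1.86  0.72 -1.22] dq [0.07 0.03 0.02 0.07 0.01 0.03]
[0.644 0.125 0.37 ]
shift cm [-13.88  -0.42 -29.84] turn [-0.316  0.173  0.308] rows>=7.9 ikbad 1.1e-29 qend [-0.28  0.4   2.17  2.31  0.97 -1.43] dq [0.08 0.03 0.04 0.06 0.04 0.03]
```

```bash
python3 -m handwheel '[-31.6,2.6,-6.2,-0.1,0.02,0.48,6.5,-31.6,2.6,-6.2,-0.1,0.02,0.48,6.5,-31.6,2.6,-6.2,-0.1,0.02,0.48,6.5,-31.6,2.6,-6.2,-0.1,0.02,0.48,6.5,-31.6,2.6,-6.2,-0.1,0.02,0.48,6.5,-31.6,2.6,-6.2,-0.1,0.02,0.48,6.5,-31.6,2.6,-6.2,-0.1,0.02,0.48,6.5,-31.6,2.6,-6.2,-0.1,0.02,0.48,6.5,-31.6,2.6,-6.2,-0.1,0.02,0.48,6.5]'; python3 log.py
python3 - <<'E'
from go import *
a=adir(22); Pf=O+.09*d0+.002*a; Mf=toolR(a,d0,-1)
M=R.from_euler('z',-.5).as_matrix()@Mf
st=goto(np.array([.647,-.202,.407]),M); goto(Pf,Mf,st)
E
```

```text
t: 1.65
tcp_pos: [0.4656, -0.4661, 0.4105]
tool_rot: [-0.176, -0.374, 0.823, -0.389]
force: [-0.1, -0.4, 0.4]
finger_gap: 0.766
t 1.65 q [-1.255  0.184  1.908  1.409  0.659 -1.071] p [ 0.4656 -0.4661  0.4105] F [-0.1 -0.4  0.4] gap 0.766
[[-0.635  0.772  0.   ]
 [-0.509 -0.418 -0.753]
 [-0.581 -0.479  0.658]]
shift cm [-24.75   3.14 -20.1 ] turn [-0.135  0.434  0.466] rows>=7.7 ikbad 1.4e-19 qend [-0.75  0.33  2.08  2.26  0.85 -1.3 ] dq [0.08 0.04 0.03 0.12 0.04 0.04]
shift cm [ -4.64  -3.41 -32.37] turn [-0.474 -0.087  0.134] rows>=7.9 ikbad 6.6e-20 qend [-0.28  0.4   2.17  2.31  0.97 -1.43] dq [0.07 0.02 0.03 0.01 0.02 0.02]
```

```bash
python3 -m handwheel '[-24.7,3.1,-20.1,-0.135,0.434,0.466,6.5,-24.7,3.1,-20.1,-0.135,0.434,0.466,6.5,-24.7,3.1,-20.1,-0.135,0.434,0.466,6.5,-24.7,3.1,-20.1,-0.135,0.434,0.466,6.5,-24.7,3.1,-20.1,-0.135,0.434,0.466,6.5,-24.7,3.1,-20.1,-0.135,0.434,0.466,6.5,-24.7,3.1,-20.1,-0.135,0.434,0.466,6.5,-24.7,3.1,-20.1,-0.135,0.434,0.466,6.5,-24.7,3.1,-20.1,-0.135,0.434,0.466,6.5]'; python3 log.py
python3 - <<'E'
from go import *
a=adir(22); Pf=O+.09*d0+.002*a; Mf=toolR(a,d0,-1)
goto(Pf,Mf)
E
```

```text
t: 2.4
tcp_pos: [0.6452, -0.2027, 0.405]
tool_rot: [-0.402, -0.452, 0.63, -0.488]
force: [0.4, 0.6, 0.6]
finger_gap: 0.76
t 2.4 q [-0.748  0.334  2.089  2.264  0.854 -1.306] p [ 0.6452 -0.2027  0.405 ] F [0.4 0.6 0.6] gap 0.76
[[-0.201  0.977 -0.066]
 [-0.25  -0.116 -0.961]
 [-0.947 -0.177  0.268]]
shift cm [ -4.85  -3.33 -32.4 ] turn [-0.475 -0.089  0.138] rows>=7.9 ikbad 5.0e-20 qend [-0.28  0.4   2.17  2.31  0.97 -1.43] dq [0.07 0.02 0.02 0.01 0.02 0.02]
```

```bash
python3 -m handwheel '[-4.8,-3.3,-32.4,-0.475,-0.09,0.138,6.5,-4.8,-3.3,-32.4,-0.475,-0.09,0.138,6.5,-4.8,-3.3,-32.4,-0.475,-0.09,0.138,6.5,-4.8,-3.3,-32.4,-0.475,-0.09,0.138,6.5,-4.8,-3.3,-32.4,-0.475,-0.09,0.138,6.5,-4.8,-3.3,-32.4,-0.475,-0.09,0.138,6.5,-4.8,-3.3,-32.4,-0.475,-0.09,0.138,6.5,-4.8,-3.3,-32.4,-0.475,-0.09,0.138,6.5,-4.8,-3.3,-32.4,-0.475,-0.09,0.138,6.5]'; python3 log.py
python3 - <<'E'
from h import *
from kin import *
im=[]
for n in('side','top','wrist'):
    s=cam(n); f=s['frame'].copy()
    for t in(0,.05,.1,.135,.18):
        u=proj(s,O-t*d0)[0]; 
        if 0<=u[0]<512 and 0<=u[1]<384: cv2.circle(f,tuple(int(round(x)) for x in u),2,(255,0,255),-1)
    im.append(f)
save(np.vstack([np.hstack(im[:2])]),'p1.png',k=.78); save(im[2],'p1w.png',k=1.2); save(im[0],'p1s.png',(180,60,380,260),3)
E
```

```text
t: 3.15
tcp_pos: [0.6422, 0.1264, 0.3686]
tool_rot: [0.276, 0.537, -0.488, 0.63]
force: [-0.5, -1.2, 1.7]
finger_gap: 0.759
t 3.15 q [-0.282  0.402  2.176  2.312  0.975 -1.437] p [0.6422 0.1264 0.3686] F [-0.5 -1.2  1.7] gap 0.759
[[-0.053  0.911  0.408]
 [-0.318  0.372 -0.872]
 [-0.947 -0.176  0.27 ]]
```

View pics/p1s.png

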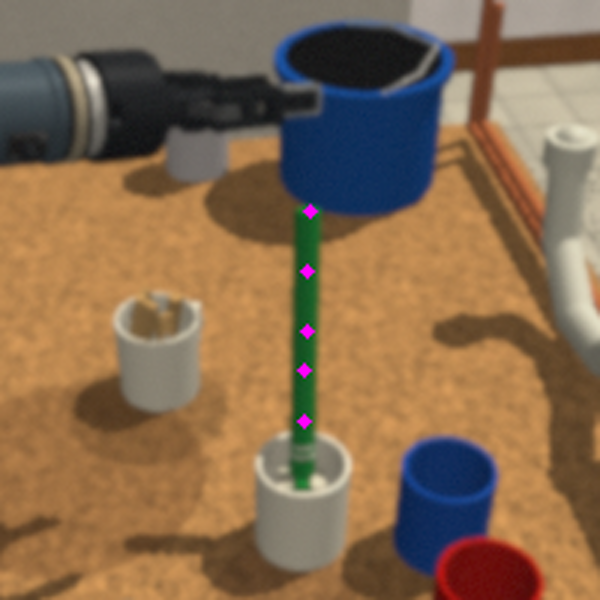

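View pics/p1w.png

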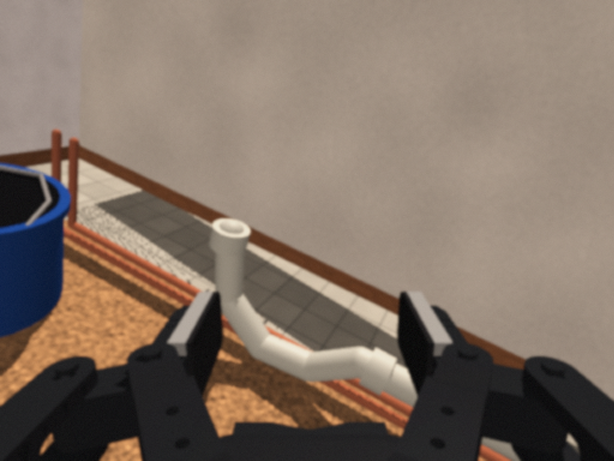

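In the side crop my axis dots lie on the green handle, from the free end at (308,210) to the pot at (302,450), about 2 mm to the right at most. The open gripper is above the tip at (300,98). In the wrist view the jaws are empty. I'll check the top overlay, then descend.

```bash
python3 - <<'E'
from h import *
from go import *
s=load('top'); f=s['frame'].copy()
for t in(0,.05,.1,.135,.18):
    u=proj(s,O-t*d0)[0]; f[int(round(u[1])),int(round(u[0]))]=(255,0,255)
save(f,'p1t.png',(190,110,300,210),6)
a=adir(22); O2=O-[.002,0,0]; st=goto(O2-.135*d0+.002*a,toolR(a,d0,-1))
E
```

```text
shift cm [22.35 -0.1  -0.74] turn [-0.008  0.001  0.001] rows>=5.4 ikbad 3.0e-19 qend [-0.49  1.02  2.26  2.28  1.48 -1.95] dq [0.03 0.08 0.02 0.02 0.08 0.07]
```

View pics/p1t.png

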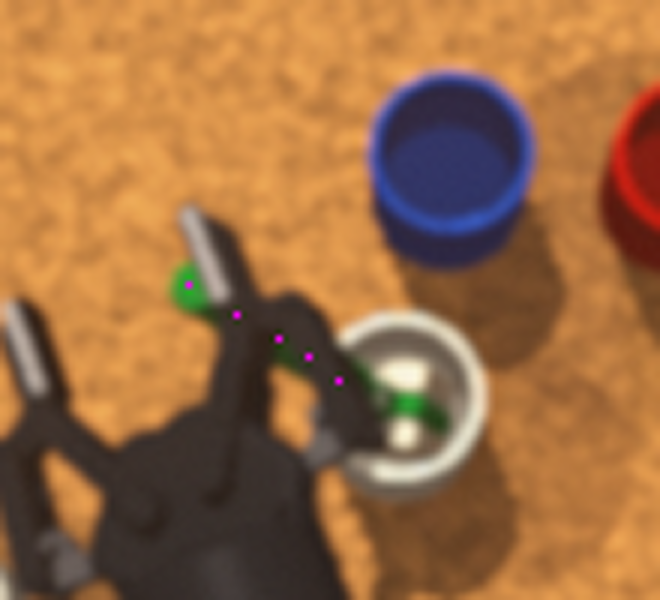

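The top overlay dots sit on the handle, with the tip at (190,285). Descending along the handle.

```bash
python3 -m handwheel '[3,0,-0.6,0,0,0,6.5,6,0,-0.7,0,0,0,6.5,9,-0.1,-0.7,0,0,0,6.5,12,-0.1,-0.7,0,0,0,6.5,12,-0.1,-0.7,0,0,0,6.5]'; python3 log.py
python3 - <<'E'
from h import *
a=cam('top');b=cam('side');w=cam('wrist'); save(a['frame'],'p2t.png',(180,100,320,240),4); save(b['frame'],'p2s.png',(180,60,380,260),3);save(w['frame'],'p2w.png')
E
```

```text
t: 3.72
tcp_pos: [0.6364, 0.0805, 0.2461]
tool_rot: [0.28, 0.539, -0.494, 0.622]
force: [0.3, -0.5, 0.1]
finger_gap: 0.758
t 3.72 q [-0.401  0.746  2.267  2.351  1.294 -1.748] p [0.6364 0.0805 0.2461] F [ 0.3 -0.5  0.1] gap 0.758
[[-0.069  0.917  0.393]
 [-0.313  0.354 -0.881]
 [-0.947 -0.184  0.263]]
```

View pics/p2s.png

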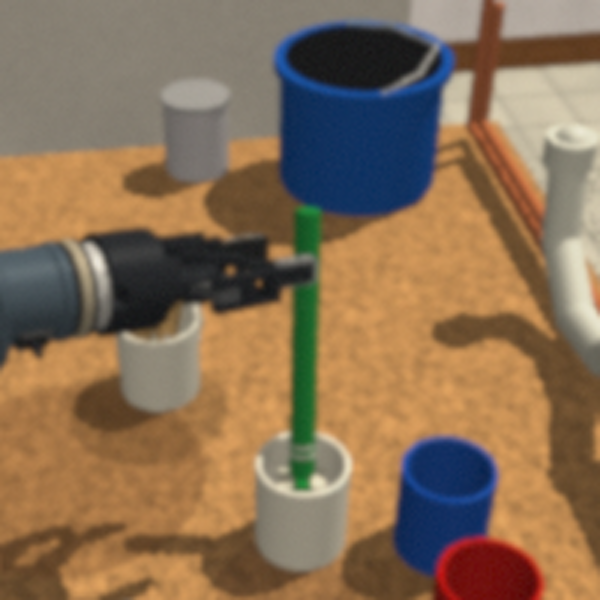

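View pics/p2w.png

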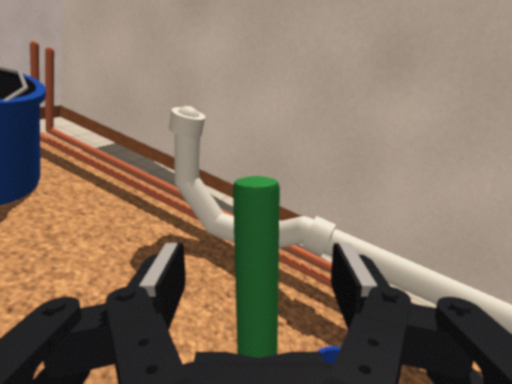

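The handle stands centred between the jaws: the wrist view has its axis at u≈256 and the jaws at 183 and 335. I'll go on down and close.

```bash
python3 - <<'E'
from go import *
a=adir(22); O2=O-[.002,0,0]; st=goto(O2-.135*d0+.002*a,toolR(a,d0,-1))
E
python3 -m handwheel '[3,0,0,0,0,0,6.5,6,0,0,0,0,0,6.5,9,0,0,0,0,0,6.5,10,0,0,0,0,0,6.5,10,0,0,0,0,0,4,10,0,0,0,0,0,2.0,10,0,0,0,0,0,1.5,10,0,0,0,0,0,1.0,10,0,0,0,0,0,1.0,10,0,0,0,0,0,1.0]' 60; python3 log.py
```

```text
shift cm [10.39  0.02 -0.22] turn [-0.011  0.001  0.   ] rows>=2.5 ikbad 9.5e-27 qend [-0.49  1.02  2.26  2.28  1.48 -1.95] dq [0.01 0.04 0.01 0.01 0.03 0.03]
t: 4.7
tcp_pos: [0.6298, 0.0553, 0.1616]
tool_rot: [0.28, 0.534, -0.49, 0.629]
force: [0.6, -0.0, -0.5]
finger_gap: 0.115
t 4.7 q [-0.484  1.008  2.265  2.294  1.484 -1.95 ] p [0.6298 0.0553 0.1616] F [ 0.6 -0.  -0.5] gap 0.115
[[-0.051  0.916  0.397]
 [-0.318  0.362 -0.876]
 [-0.947 -0.171  0.273]]
```

The gap is 0.115, about 10 mm, where 22 mm was expected, so something is off. Taking a look.

```bash
python3 - <<'E'
from h import *
a=cam('top');b=cam('side');w=cam('wrist'); save(a['frame'],'p3t.png',(180,100,320,240),4); save(b['frame'],'p3s.png',(180,60,380,260),3);save(w['frame'],'p3w.png')
E
```

```text
(no output)
```

View pics/p3s.png

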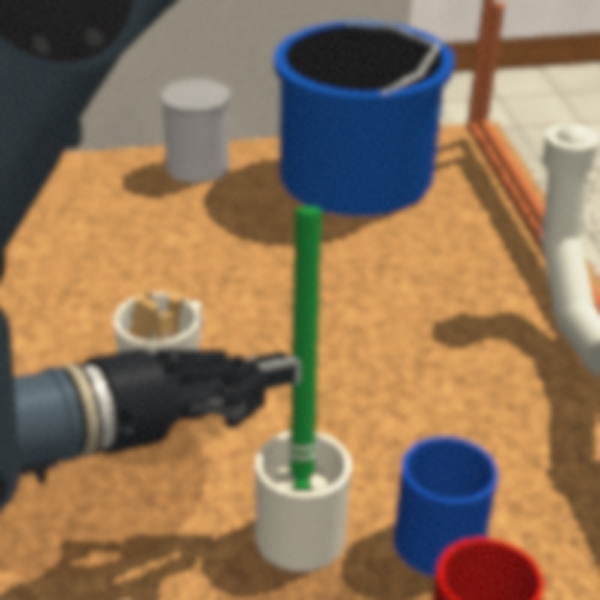

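View pics/p3w.png

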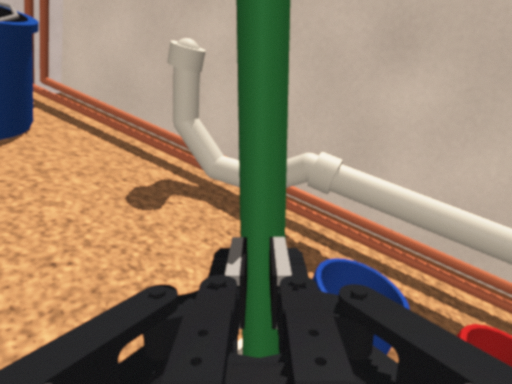

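View pics/p3t.png

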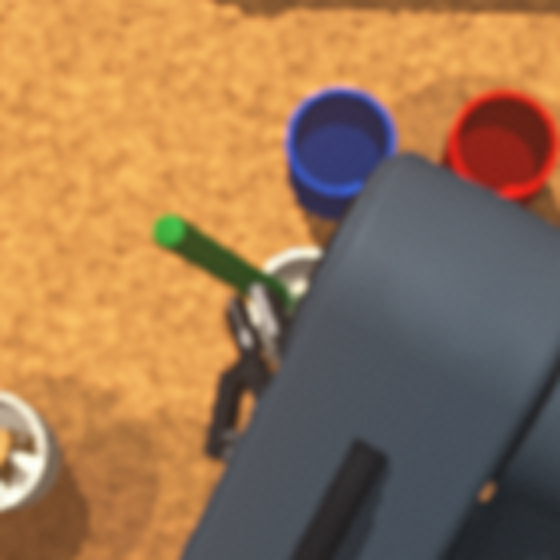

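```bash
python3 - <<'E'
from h import *
from go import *
p,T,q=cur()
s=load('side'); f=s['frame'].copy()
for P,c in((p,(255,0,0)),(p+T@[0,.017,0],(255,255,0)),(p-T@[0,.002,0],(255,0,255))):
    u=proj(s,P)[0];print(u.round(1)); f[int(round(u[1])),int(round(u[0]))]=c
save(f,'p3b.png',(250,150,310,230),8)
for n in('side','top','wrist'):
    s=load(n); w=cloud(s); g=s['frame'].astype(int)
    m=(g[...,1]>g[...,0]*1.6)&(g[...,1]>g[...,2]*1.4)&(g[...,1]>50)&np.isfinite(w[...,0])&(w[...,2]>.09)&(w[...,2]<.4)
    m=cv2.erode(m.astype(np.uint8),np.ones((2,2)))>0
    P=w[m]
    for z in(.13,.16,.2,.24,.28):
        k=np.abs(P[:,2]-z)<.008; print(n,z,k.sum(),P[k].mean(0).round(4) if k.any() else '')
print('axis z=.16',(O-(O[2]-.16)/d0[2]*d0).round(4))
E
```

```text
[281.3 181.8]
[287.  180.6]
[280.6 181.9]
side 0.13 31 [0.6259 0.0329 0.1302]
side 0.16 21 [0.6313 0.0424 0.1594]
side 0.2 29 [0.6306 0.0562 0.2006]
side 0.24 41 [0.6328 0.0698 0.2398]
side 0.28 51 [0.6352 0.0835 0.2801]
top 0.13 0 
top 0.16 0 
top 0.2 0 
top 0.24 0 
top 0.28 18 [0.6335 0.0913 0.286 ]
wrist 0.13 739 [0.6163 0.0383 0.1296]
wrist 0.16 723 [0.6155 0.0475 0.1603]
wrist 0.2 1658 [0.6216 0.0606 0.2002]
wrist 0.24 2115 [0.6237 0.0741 0.2402]
wrist 0.28 0 
axis z=.16 [0.63   0.0538 0.16  ]
```

View pics/p3b.png

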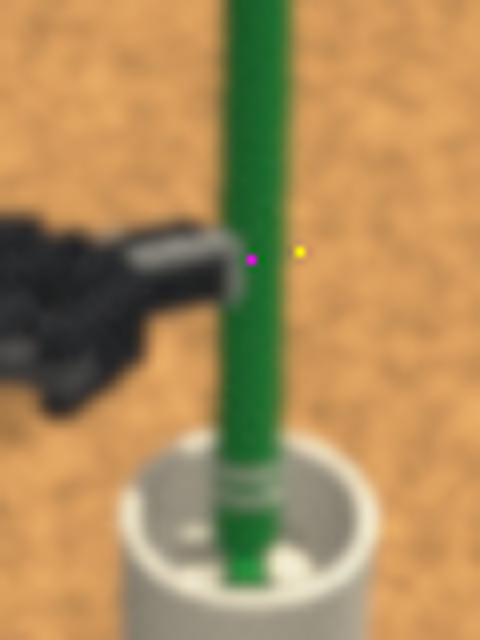

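```bash
python3 - <<'E'
from h import *
from go import *
p,T,q=cur()
for n in('wrist','side'):
    s=load(n); w=cloud(s); L=(w-p)@T; g=s['frame'].astype(int)
    green=(g[...,1]>g[...,0]*1.5)
    m=np.isfinite(L[...,0])&(np.abs(L[...,0])<.02)&(np.abs(L[...,2])<.05)&(L[...,1]<.04)&(L[...,1]>-.06)&~green
    P=L[m]; print(n,m.sum(), 'ymax pct',np.percentile(P[:,1],[90,97,99,100]).round(4))
    for z0 in(-.03,-.015,-.005,.005,.015,.03):
        k=np.abs(P[:,2]-z0)<.005
        if k.any(): print('  z',z0,k.sum(),'ymax',P[k,1].max().round(4),'x',P[k,0].min().round(3),P[k,0].max().round(3))
s=load('wrist'); L=(cloud(s)-p)@T; g=s['frame'].astype(int)
m=(g[...,1]>g[...,0]*1.6)&(g[...,1]>g[...,2]*1.4)&np.isfinite(L[...,0])
for x in(-.06,-.04,-.02,0,.02):
    k=m&(np.abs(L[...,0]-x)<.004)
    if k.any(): P=L[k]; print('green x',x,k.sum(),'front y',np.percentile(P[:,1],5).round(4),'z',P[:,2].min().round(4),P[:,2].max().round(4))
E
```

```text
wrist 4132 ymax pct [-0.0248 -0.0185 -0.0054 -0.0021]
  z -0.03 52 ymax -0.0562 x -0.012 -0.006
  z -0.015 771 ymax -0.0173 x -0.014 -0.006
  z -0.005 1178 ymax -0.0021 x -0.02 0.013
  z 0.005 988 ymax -0.0107 x -0.012 0.011
  z 0.015 872 ymax -0.0033 x -0.02 -0.004
  z 0.03 58 ymax -0.0561 x -0.012 -0.006
side 205 ymax pct [-0.0103  0.0046  0.0053  0.0067]
  z -0.03 2 ymax -0.0579 x -0.015 -0.015
  z -0.015 12 ymax -0.0215 x -0.017 0.004
  z -0.005 45 ymax -0.0101 x -0.018 0.02
  z 0.005 35 ymax 0.0067 x -0.02 0.02
  z 0.015 107 ymax 0.0044 x -0.018 0.011
  z 0.03 3 ymax -0.0563 x -0.014 0.003
green x -0.06 914 front y -0.0146 z -0.0073 0.0127
green x -0.04 818 front y -0.0146 z -0.0077 0.0128
green x -0.02 730 front y -0.0144 z -0.0074 0.0127
green x 0 385 front y -0.0346 z -0.0048 0.0053
green x 0.02 341 front y -0.0145 z -0.0054 0.0058
```

```bash
python3 - <<'E'
from h import *
from go import *
p,T,q=cur()
s=load('wrist'); f=s['frame'].copy()
for y,c in((.017,(255,255,0)),(0,(255,0,0)),(-.015,(255,0,255)),(-.03,(0,255,255))):
  for z in(-.02,-.005,.005,.02):
    u=proj(s,p+T@[0-.011,y,z])[0]; f[int(round(u[1])),int(round(u[0]))]=c
save(f,'p3c.png',(190,200,340,300),5)
L=(cloud(s)-p)@T
for (u,v) in((237,242),(280,242),(240,255),(277,255),(225,258),(292,258),(225,280),(290,280)): print(u,v,L[v,u].round(4))
E
```

```text
237 242 [-0.0109 -0.0235 -0.0085]
280 242 [-0.0108 -0.0234  0.0098]
240 255 [-0.0105 -0.035  -0.0066]
277 255 [-0.0103 -0.0346  0.0079]
225 258 [-0.0067 -0.0301 -0.0131]
292 258 [-0.0068 -0.0303  0.0144]
225 280 [-0.0133 -0.0587 -0.0103]
290 280 [-0.0127 -0.0577  0.0109]
```

View pics/p3c.png

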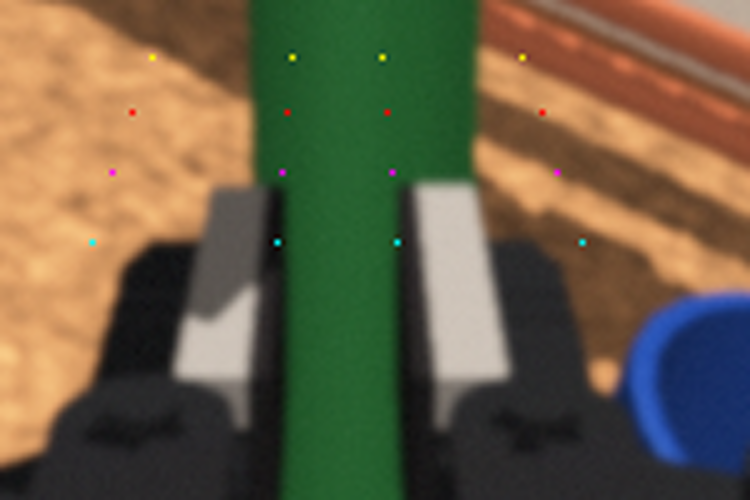

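The enlarged wrist crop shows the jaws shut in front of the handle. Depth puts the fingertips about 18 mm behind the stated TCP, not 17 mm ahead of it, and the handle hasn't moved. I trust the picture here: open, go 3.3 cm further forward, and close.

```bash
python3 -m handwheel '[0,0,0,0,0,0,5.5,0,0,0,0,0,0,5.5,0,0,0.2,0,0,0,5.5,0,0,0.2,0,0,0,5.5,0,1,0.2,0,0,0,5.5,0,2,0.2,0,0,0,5.5,0,3.3,0.2,0,0,0,5.5,0,3.3,0.2,0,0,0,5.5]' 60; python3 log.py
python3 - <<'E'
from h import *
w=cam('wrist'); save(w['frame'],'p4w.png',(100,100,420,384),2)
E
```

```text
t: 5.52
tcp_pos: [0.6628, 0.0661, 0.1554]
tool_rot: [0.28, 0.534, -0.49, 0.63]
force: [0.0, -0.7, -0.2]
finger_gap: 0.646
t 5.52 q [-0.416  0.992  2.181  2.352  1.422 -1.875] p [0.6628 0.0661 0.1554] F [ 0.  -0.7 -0.2] gap 0.646
[[-0.049  0.916  0.398]
 [-0.319  0.363 -0.875]
 [-0.947 -0.17   0.274]]
```

View pics/p4w.png

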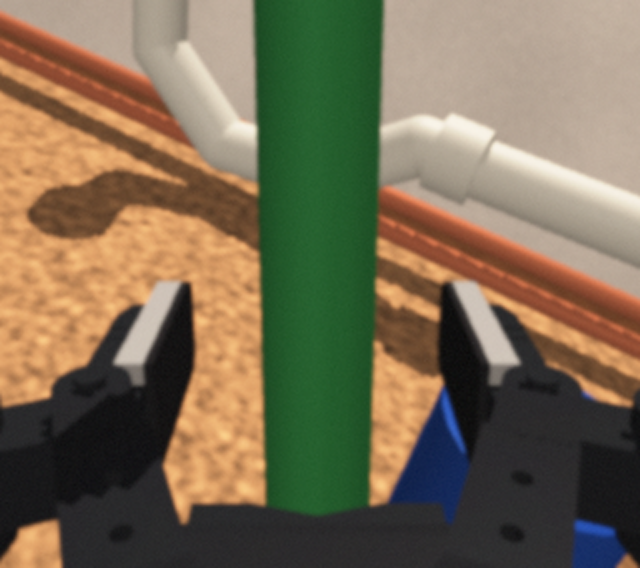

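```bash
python3 - <<'E'
from h import *
from go import *
p,T,q=cur(); s=load('wrist'); L=(cloud(s)-p)@T
for (u,v) in((185,245),(165,280),(330,245),(350,280),(260,350),(260,250),(260,360),(220,358)): print(u,v,L[v,u].round(4))
E
python3 -m handwheel '[0,0,0,0,0,0,4,0,0,0,0,0,0,2.5,0,0,0,0,0,0,1.5,0,0,0,0,0,0,1.2,0,0,0,0,0,0,1.2,0,0,0,0,0,0,1.2,0,0,0,0,0,0,1.2]' 60; python3 log.py
python3 - <<'E'
from h import *
w=cam('wrist'); save(w['frame'],'p5w.png',(100,100,420,384),2)
E
```

```text
185 245 [-0.0102 -0.0245 -0.0298]
165 280 [-0.0106 -0.0535 -0.0307]
330 245 [-0.0107 -0.0257  0.0308]
350 280 [-0.0102 -0.0529  0.0321]
260 350 [ 0.0224 -0.0481  0.0016]
260 250 [-0.019  -0.0479  0.0015]
260 360 [-0.0096 -0.0886  0.0012]
220 358 [-0.0091 -0.0874 -0.0086]
t: 6.15
tcp_pos: [0.6606, 0.0649, 0.1548]
tool_rot: [0.28, 0.535, -0.491, 0.628]
force: [-0.2, -0.7, 0.4]
finger_gap: 0.237
t 6.15 q [-0.42   0.993  2.187  2.35   1.423 -1.876] p [0.6606 0.0649 0.1548] F [-0.2 -0.7  0.4] gap 0.237
[[-0.054  0.916  0.397]
 [-0.317  0.361 -0.877]
 [-0.947 -0.173  0.271]]
```

View pics/p5w.png

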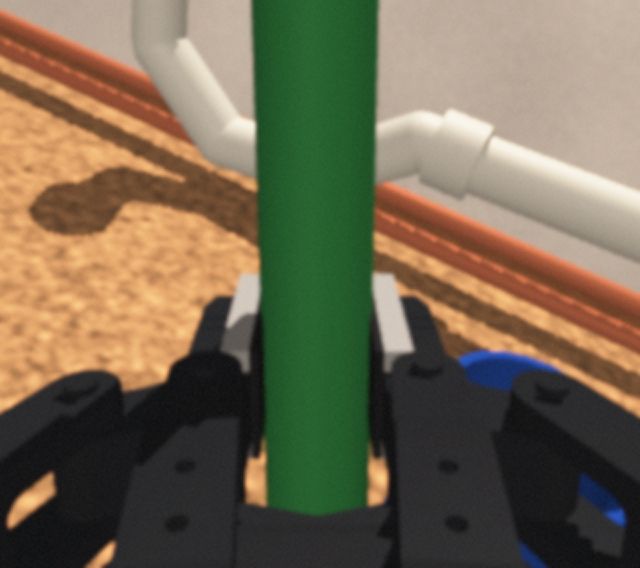

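The handle is gripped between the pads, with a gap of about 20 mm. Pulling it out along its own axis.

```bash
python3 - <<'E'
from go import *
p,T,q=cur(); P=p+T@[-.2,0,0]; st=goto(P,T)
F=T@np.diag([-1,1,-1.]); 
qf,c=ik(P,F,np.r_[st[2][:5],st[2][5]+np.pi]); print(qf.round(2),c)
E
python3 -m handwheel '[-1,0,0,0,0,0,1.2,-3,0,0,0,0,0,1.2,-5.5,0,0,0,0,0,1.2,-8,0,0,0,0,0,1.2,-8,0,0,0,0,0,1.2]' 60; python3 log.py
python3 - <<'E'
from h import *
w=cam('side'); save(w['frame'],'p6s.png',(130,30,380,280),2.4)
E
```

```text
shift cm [-20.   0.   0.] turn [0. 0. 0.] rows>=4.8 ikbad 4.7e-20 qend [-0.25  0.49  2.13  2.38  0.99 -1.49] dq [0.02 0.07 0.02 0.01 0.07 0.06]
[-0.25  0.49  2.13  2.38  0.99  1.65] 3.3063191773735664e-30
t: 6.62
tcp_pos: [0.6649, 0.0926, 0.2373]
tool_rot: [0.282, 0.532, -0.488, 0.632]
force: [0.4, 2.6, 8.0]
finger_gap: 0.237
t 6.62 q [-0.348  0.778  2.196  2.389  1.284 -1.738] p [0.6649 0.0926 0.2373] F [0.4 2.6 8. ] gap 0.237
[[-0.042  0.917  0.397]
 [-0.317  0.365 -0.876]
 [-0.948 -0.163  0.275]]
```

View pics/p6s.png

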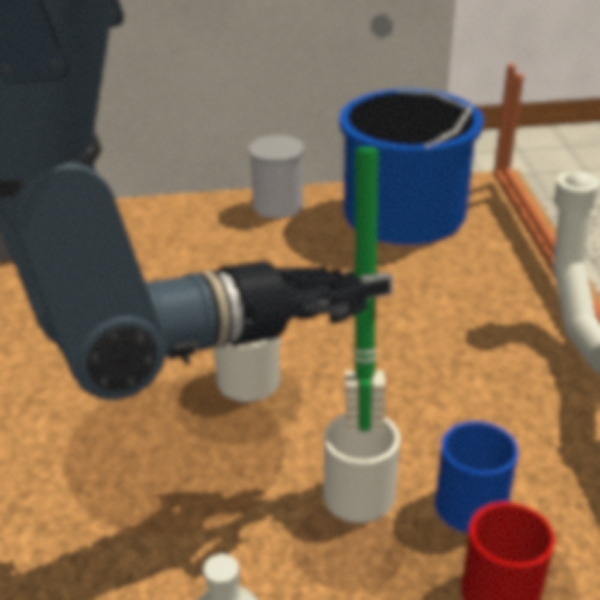

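The brush is coming out straight, with the head half out of the pot at (365,390), and the pot is still upright. Lifting on.

```bash
python3 -m handwheel '[-2.5,0,0,0,0,0,1.2,-5,0,0,0,0,0,1.2,-7.5,0,0,0,0,0,1.2,-10,0,0,0,0,0,1.2,-12,0,0,0,0,0,1.2,-12,0,0,0,0,0,1.2,-12,0,0,0,0,0,1.2]' 60; python3 log.py
python3 - <<'E'
from h import *
w=cam('side'); save(w['frame'],'p7s.png',(130,30,380,280),2.4)
E
```

```text
t: 7.25
tcp_pos: [0.6708, 0.1293, 0.3457]
tool_rot: [0.28, 0.534, -0.49, 0.629]
force: [0.2, -0.0, -0.9]
finger_gap: 0.239
t 7.25 q [-0.246  0.484  2.131  2.382  0.988 -1.493] p [0.6708 0.1293 0.3457] F [ 0.2 -0.  -0.9] gap 0.239
[[-0.051  0.916  0.398]
 [-0.318  0.363 -0.876]
 [-0.947 -0.172  0.273]]
```

View pics/p7s.png

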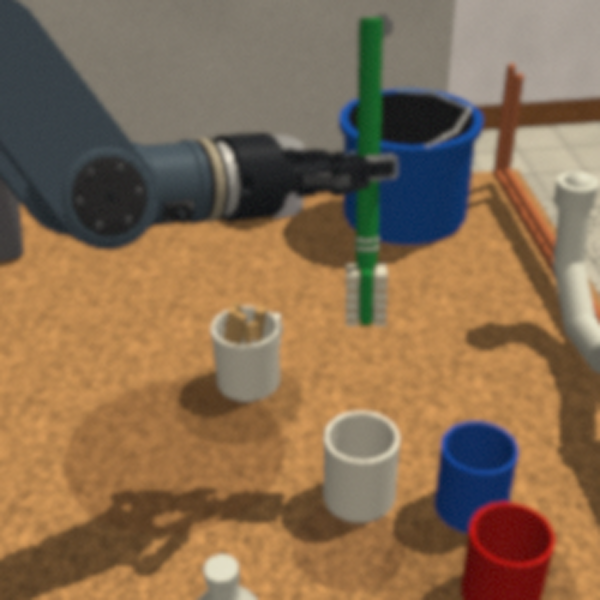

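The brush is clear of the pot, with the head end at (367,322), and the pot, mug and cups have not moved. Flipping with the last joint.

```bash
for i in 1; do python3 -m handwheel '[0,0,0,0,0.12,0,1.2,0,0,0,0,0.24,0,1.2,0,0,0,0,0.36,0,1.2,0,0,0,0,0.48,0,1.2,0,0,0,0,0.6,0,1.2,0,0,0,0,0.72,0,1.2,0,0,0,0,0.84,0,1.2,0,0,0,0,0.96,0,1.2,0,0,0,0,1.05,0,1.2,0,0,0,0,1.05,0,1.2]' 70; done; python3 log.py
python3 -m handwheel '[0,0,0,0,0.12,0,1.2,0,0,0,0,0.24,0,1.2,0,0,0,0,0.36,0,1.2,0,0,0,0,0.48,0,1.2,0,0,0,0,0.6,0,1.2,0,0,0,0,0.72,0,1.2,0,0,0,0,0.84,0,1.2,0,0,0,0,0.96,0,1.2,0,0,0,0,1.05,0,1.2,0,0,0,0,1.05,0,1.2]' 70; python3 log.py
python3 -m handwheel '[0,0,0,0,0.12,0,1.2,0,0,0,0,0.24,0,1.2,0,0,0,0,0.36,0,1.2,0,0,0,0,0.48,0,1.2,0,0,0,0,0.6,0,1.2,0,0,0,0,0.72,0,1.2,0,0,0,0,0.84,0,1.2,0,0,0,0,0.96,0,1.2,0,0,0,0,1.04,0,1.2,0,0,0,0,1.04,0,1.2]' 70; python3 log.py
python3 - <<'E'
from h import *
w=cam('side'); save(w['frame'],'p8s.png',(130,0,410,280),2.1);t=cam('top'); save(t['frame'],'p8t.png',(150,60,400,280),2.5)
E
```

```text
t: 8.13
tcp_pos: [0.6712, 0.1278, 0.3416]
tool_rot: [0.488, 0.778, -0.285, 0.273]
force: [0.3, -0.6, -0.9]
finger_gap: 0.238
t 8.13 q [-0.248  0.49   2.132  2.382  0.988 -0.441] p [0.6712 0.1278 0.3416] F [ 0.3 -0.6 -0.9] gap 0.238
[[-0.374  0.916  0.147]
 [ 0.605  0.361 -0.71 ]
 [-0.703 -0.177 -0.689]]
t: 8.97
tcp_pos: [0.6713, 0.128, 0.3425]
tool_rot: [0.565, 0.811, -0.002, -0.152]
force: [-0.1, 0.3, -0.8]
finger_gap: 0.235
t 8.97 q [-0.248  0.489  2.132  2.382  0.988  0.607] p [0.6713 0.128  0.3425] F [-0.1  0.3 -0.8] gap 0.235
[[-0.315  0.916 -0.249]
 [ 0.917  0.361  0.169]
 [ 0.245 -0.176 -0.954]]
t: 9.8
tcp_pos: [0.6714, 0.1281, 0.343]
tool_rot: [0.492, 0.629, 0.279, -0.534]
force: [-0.1, -0.6, -1.1]
finger_gap: 0.238
t 9.8 q [-0.248  0.488  2.131  2.382  0.988  1.645] p [0.6714 0.1281 0.343 ] F [-0.1 -0.6 -1.1] gap 0.238
[[ 0.054  0.916 -0.398]
 [ 0.32   0.361  0.876]
 [ 0.946 -0.175 -0.274]]
```

View pics/p8s.png

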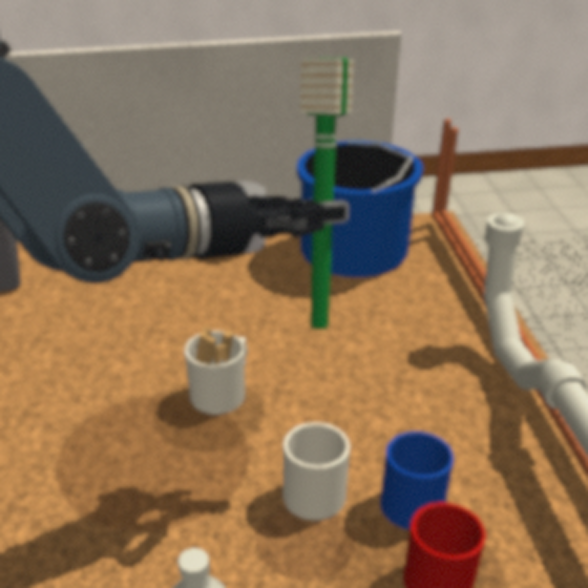

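View pics/p8t.png

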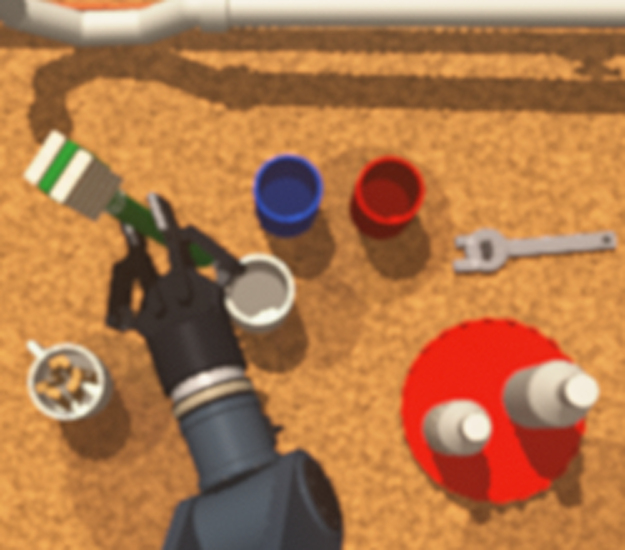

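The brush is turned: bristles up at (327,85), free end down at (320,326), and everything else is in place. I'll measure the foot and the pot before inserting.

```bash
python3 - <<'E'
from h import *
from go import *
p,T,q=cur()
for n in('side','top'):
    s=load(n); w=cloud(s); L=(w-p)@T; g=s['frame'].astype(int)
    m=(g[...,1]>g[...,0]*1.6)&(g[...,1]>g[...,2]*1.4)&(g[...,1]>50)&np.isfinite(L[...,0])&(np.abs(L[...,2])<.04)&(L[...,1]<.02)&(L[...,1]>-.1)
    m=cv2.erode(m.astype(np.uint8),np.ones((2,2)))>0
    P=L[m]; print(n,len(P),P.min(0).round(3),P.max(0).round(3))
    for x in(-.13,-.12,-.1,-.08,-.05,-.03,.04,.06,.08,.1):
        k=np.abs(P[:,0]-x)<.007
        if k.any(): print('  ',x,k.sum(),P[k].mean(0).round(4))
    c=-cv2.Rodrigues(s['rvec'])[0].T@np.ravel(s['tvec']); print('  cam dir tool',(T.T@(c-p)/np.linalg.norm(c-p)).round(2))
s=load('side'); f=s['frame'].copy()
for x in(-.131,-.1,-.05,.05,.1,.155):
    u=proj(s,p+T@[x,-.037,0])[0]; f[int(round(u[1])),int(round(u[0]))]=(255,0,255)
save(f,'p9s.png',(250,20,320,180),4)
w=cloud(load('top')).reshape(-1,3); m=(np.abs(w[:,2]-.092)<.005)&(np.hypot(w[:,0]-.622,w[:,1]-.008)<.055); P=w[m]
A=np.c_[2*P[:,:2],np.ones(len(P))]; x=np.linalg.lstsq(A,(P[:,:2]**2).sum(1),rcond=None)[0]; print('pot',x[:2].round(4),np.sqrt(x[2]+x[0]**2+x[1]**2).round(4))
E
```

```text
side 513 [-0.126 -0.046 -0.012] [ 0.097 -0.024  0.   ]
   -0.13 6 [-0.1249 -0.0397 -0.0069]
   -0.12 29 [-0.1192 -0.0389 -0.0081]
   -0.1 36 [-0.1005 -0.0388 -0.0074]
   -0.08 39 [-0.0802 -0.038  -0.0077]
   -0.05 36 [-0.051  -0.039  -0.0069]
   -0.03 38 [-0.0305 -0.0387 -0.0072]
   0.04 54 [ 0.0401 -0.0374 -0.0076]
   0.06 44 [ 0.0589 -0.0363 -0.0073]
   0.08 15 [ 0.0845 -0.0388 -0.0074]
   0.1 14 [ 0.0958 -0.038  -0.0073]
  cam dir tool [ 0.14 -0.58 -0.8 ]
top 62 [ 0.152 -0.046 -0.019] [ 0.156 -0.024  0.014]
  cam dir tool [ 0.85 -0.44 -0.28]
pot [0.623  0.0181] 0.0372
```

View pics/p9s.png

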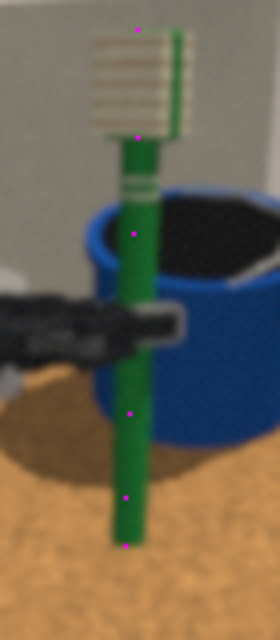

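Pot fit now gives (0.623, 0.018), against (0.622, 0.008) before, so the pot may have been dragged about 1 cm while I pulled. I'll compare against the first pictures, using the other cups as a control.

```bash
python3 - <<'E'
from h import *
for n in('top','side'):
    old=cv2.resize(cv2.imread('pics/%s0.png'%n),(512,384),interpolation=cv2.INTER_AREA).astype(np.float32)
    new=load(n)['frame'][...,::-1].astype(np.float32)
    boxes=dict(pot=(262,160,276,192) ,potlow=(245,185,270,196),blue=(248,120,282,155),red=(288,120,322,155),mug=(160,195,195,232)) if n=='top' else dict(potlow=(262,222,300,250),blue=(308,205,348,252),red=(320,240,362,290),bb=(208,262,245,325))
    for k,(a,b,c,d) in boxes.items():
        t=old[b:d,a:c]; win=new[b-10:d+10,a-10:c+10]; r=cv2.matchTemplate(win,t,cv2.TM_CCOEFF_NORMED); _,v,_,l=cv2.minMaxLoc(r)
        x,y=l; sub=lambda m,o,q:0.5*(m-q)/(m-2*o+q)
        dx=sub(r[y,x-1],r[y,x],r[y,x+1]) if 0<x<r.shape[1]-1 else 0; dy=sub(r[y-1,x],r[y,x],r[y+1,x]) if 0<y<r.shape[0]-1 else 0
        print(n,k,round(v,3),'shift px',round(x-10+dx,2),round(y-10+dy,2))
s=load('top'); a=proj(s,[[.622,.008,.092],[.622,.018,.092],[.632,.008,.092]]);print(a-a[0])
s=load('side'); a=proj(s,[[.622,.008,.05],[.622,.018,.05],[.632,.008,.05]]);print(a-a[0])
E
```

```text
top pot 0.867 shift px -3.12 -0.48
top potlow 0.776 shift px -2.53 -0.9
top blue 0.999 shift px -0.02 0.0
top red 0.999 shift px 0.01 -0.01
top mug 0.999 shift px 0.01 0.01
side potlow 0.944 shift px 0.09 -2.4
side blue 0.999 shift px 0.01 0.0
side red 0.997 shift px 0.01 0.0
side bb 0.999 shift px -0.0 0.02
[[ 0.          0.        ]
 [-3.52579743 -0.03939379]
 [ 0.03623958 -3.48460905]]
[[ 0.          0.        ]
 [-0.65942651 -2.75106455]
 [ 3.83751179 -0.37884664]]
```

The template match confirms it. The pot moved about 8.5 mm towards +y and the controls moved 0. I'll put the handle in and use it to push the pot back by that amount before lowering to the floor. Now planning the insertion at about 24° of lean.

```bash
cat > ins.py <<'E'
from go import *
th=np.radians(24); az=np.radians(88)
d1=np.array([np.sin(th)*np.cos(az),np.sin(th)*np.sin(az),np.cos(th)])
a1=adir(33,d1); M1=toolR(a1,d1,1); pot=np.array([.6225,.0175,.008])
def pose(off,z): # foot lower edge height z above floor, foot offset along lean
    F=pot+np.array([np.cos(az),np.sin(az),0])*off+[0,0,z+.011*np.sin(th)]
    return F+.131*d1-M1@[0,-.034,.0005],M1
E
python3 - <<'E'
from ins import *
P,M=pose(-.019,.13); P1=P.copy(); print(P1.round(3),a1.round(2)); st=goto(P1,M,N=10)
P,M=pose(-.019,.088+.01);print(P.round(3));st=goto(P,M,st)
P,M=pose(-.019,.005);print(P.round(3));st=goto(P,M,st)
print('wrist',(P-.309*a1).round(3))
E
```

```text
[0.652 0.069 0.254] [ 0.81  0.53 -0.25]
shift cm [-10.46  -2.38  -1.9 ] turn [ 0.209 -0.098  0.011] rows>=2.6 ikbad 6.3e-19 qend [-0.5   0.66  2.11  1.95  1.17  1.58] dq [0.03 0.02 0.01 0.05 0.02 0.01]
[0.652 0.069 0.222]
shift cm [-2.92  0.79  1.03] turn [0. 0. 0.] rows>=0.8 ikbad 9.8e-22 qend [-0.5   0.75  2.12  1.98  1.2   1.49] dq [0.   0.01 0.   0.   0.   0.01]
[0.652 0.069 0.129]
shift cm [-8.5  2.3  3. ] turn [0. 0. 0.] rows>=2.2 ikbad 3.0e-29 qend [-0.5   0.98  2.11  2.05  1.29  1.28] dq [0.   0.03 0.   0.01 0.01 0.03]
wrist [ 0.401 -0.094  0.205]
```

```bash
python3 -m handwheel '[-3,-0.7,-0.5,0.06,-0.03,0,1.2,-6,-1.4,-1,0.12,-0.06,0,1.2,-9,-2,-1.6,0.18,-0.09,0.01,1.2,-10.5,-2.4,-1.9,0.21,-0.1,0.01,1.2,-10.5,-2.4,-1.9,0.21,-0.1,0.01,1.2,-10.5,-2.4,-1.9,0.21,-0.1,0.01,1.2]' 70; python3 log.py
python3 - <<'E'
from h import *
from ins import *
p,T,q=cur()
ims=[]
for n in('side','top'):
    s=cam(n); f=s['frame'].copy()
    for x in(-.131,-.08):
        u=proj(s,p+T@[x,-.034,0.0005])[0]; f[int(round(u[1])),int(round(u[0]))]=(255,0,255)
    for an in np.linspace(0,6.28,9):
        u=proj(s,[pot[0]+.0375*np.cos(an),pot[1]+.0375*np.sin(an),.092])[0]; f[int(round(u[1])),int(round(u[0]))]=(255,0,0)
    save(f,'p10%s.png'%n,(220,60,340,260) if n=='side' else(190,120,310,220),3 if n=='side' else 6)
st=goto(*pose(-.019,.005)); 
E
```

```text
t: 10.4
tcp_pos: [0.6519, 0.0685, 0.2537]
tool_rot: [0.449, 0.678, 0.185, -0.552]
force: [0.6, -0.4, -0.5]
finger_gap: 0.235
t 10.4 q [-0.505  0.667  2.112  1.949  1.169  1.579] p [0.6519 0.0685 0.2537] F [ 0.6 -0.4 -0.5] gap 0.235
[[ 0.013  0.814 -0.581]
 [ 0.405  0.528  0.747]
 [ 0.914 -0.245 -0.323]]
shift cm [-11.57   3.05   3.93] turn [-0.001  0.     0.004] rows>=3.0 ikbad 1.4e-26 qend [-0.5   0.98  2.11  2.05  1.29  1.28] dq [0.   0.04 0.01 0.02 0.02 0.04]
```

View pics/p10side.png

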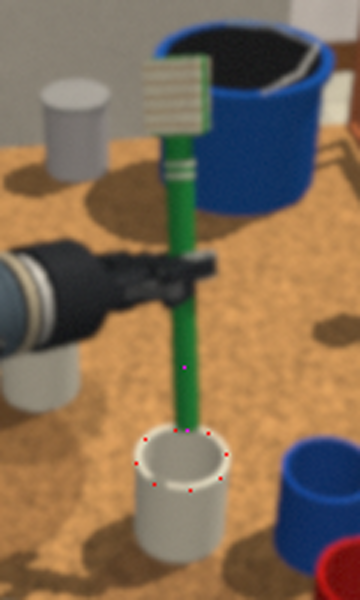

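View pics/p10top.png

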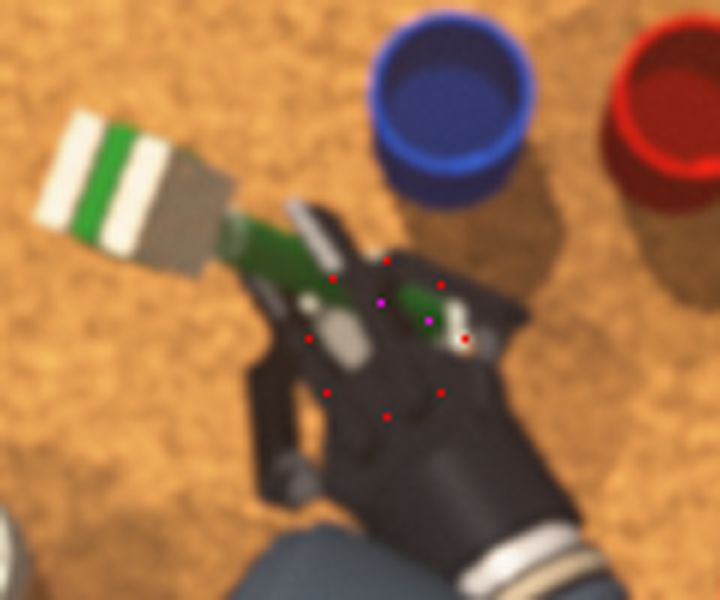

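The overlay fits: the rim dots lie on the rim and the foot dot on the handle's end, above the −y half of the mouth. Lowering vertically.

```bash
python3 -m handwheel '[-2,0.5,0.7,0,0,0,1.2,-4,1.05,1.35,0,0,0,1.2,-6,1.6,2.05,0,0,0,1.2,-6,1.6,2.05,0,0,0,1.2]' 70; python3 log.py | head -1
python3 -m handwheel '[-1.5,0.4,0.5,0,0,0,1.2,-3,0.8,1,0,0,0,1.2,-4.5,1.2,1.5,0,0,0,1.2,-5.3,1.4,1.8,0,0,0,1.2,-5.3,1.4,1.8,0,0,0,1.2]' 70; python3 log.py
python3 - <<'E'
from h import *
from ins import *
ims=[]
for n in('side','top'):
    s=cam(n); save(s['frame'],'p11%s.png'%n,(220,60,340,260) if n=='side' else(170,100,310,230),3 if n=='side' else 5)
p,T,q=cur(); F=p+T@[-.131,-.034,.0005]; print('foot centre',F.round(4),'rel pot',(F-pot).round(4))
E
```

```text
t: 10.83
tcp_pos: [0.6511, 0.0709, 0.186]
tool_rot: [0.448, 0.677, 0.183, -0.554]
force: [-0.3, -0.7, -0.4]
finger_gap: 0.234
t 10.83 q [-0.502  0.835  2.121  2.009  1.236  1.409] p [0.6511 0.0709 0.186 ] F [-0.3 -0.7 -0.4] gap 0.234
t: 11.25
tcp_pos: [0.652, 0.0695, 0.131]
tool_rot: [0.448, 0.678, 0.184, -0.552]
force: [0.4, -0.2, -1.2]
finger_gap: 0.236
t 11.25 q [-0.504  0.973  2.106  2.044  1.294  1.29 ] p [0.652  0.0695 0.131 ] F [ 0.4 -0.2 -1.2] gap 0.236
[[ 0.012  0.812 -0.584]
 [ 0.404  0.53   0.745]
 [ 0.915 -0.245 -0.322]]
foot centre [ 0.6228 -0.0013  0.0208] rel pot [ 0.0003 -0.0188  0.0128]
```

View pics/p11side.png

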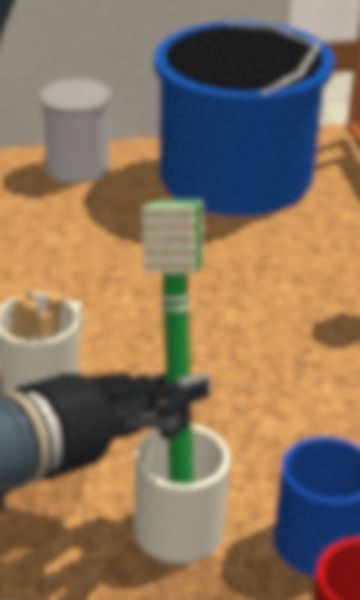

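View pics/p11top.png

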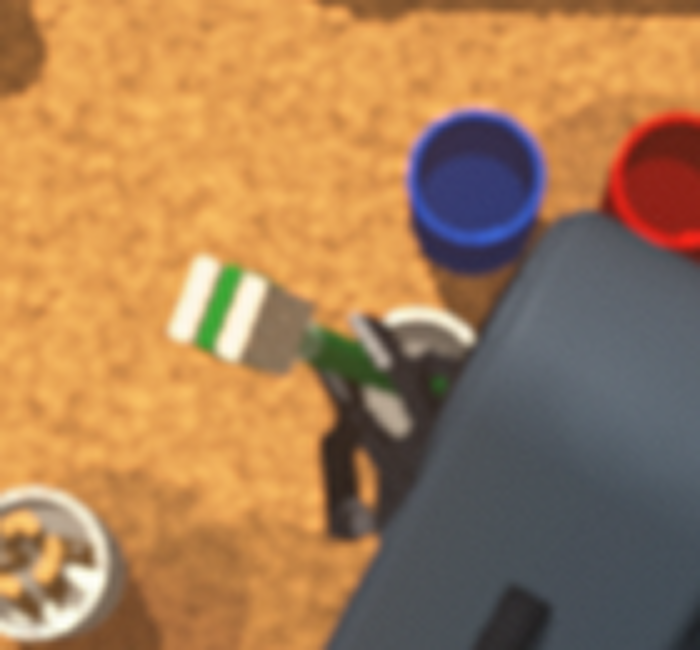

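The handle is inside and a few mm above the floor. Pushing the pot back with 13 mm of travel along −y: about 5 mm to touch, then 8.5 mm of push.

```bash
python3 -m handwheel '[-0.12,-0.17,-0.22,0,0,0,1.2,-0.24,-0.34,-0.44,0,0,0,1.2,-0.36,-0.5,-0.66,0,0,0,1.2,-0.48,-0.66,-0.88,0,0,0,1.2,-0.54,-0.72,-0.98,0,0,0,1.2,-0.54,-0.72,-0.98,0,0,0,1.2]' 70; python3 log.py | head -1
cat > shift.py <<'E'
from h import *
s=cam('side'); new=s['frame'][...,::-1].astype(np.float32); old=cv2.resize(cv2.imread('pics/side0.png'),(512,384),interpolation=cv2.INTER_AREA).astype(np.float32)
for k,(a,b,c,d) in dict(potlow=(262,222,300,250),blue=(308,205,348,252)).items():
        t=old[b:d,a:c]; win=new[b-10:d+10,a-10:c+10]; r=cv2.matchTemplate(win,t,cv2.TM_CCOEFF_NORMED); _,v,_,l=cv2.minMaxLoc(r)
        x,y=l; sub=lambda m,o,q:0.5*(m-q)/(m-2*o+q)
        print(k,round(v,3),'px',round(x-10+sub(r[y,x-1],r[y,x],r[y,x+1]),2),round(y-10+sub(r[y-1,x],r[y,x],r[y+1,x]),2))
save(s['frame'],'sh.png',(220,60,340,260),3)
E
python3 shift.py
```

```text
t: 11.85
tcp_pos: [0.6511, 0.0567, 0.1332]
tool_rot: [0.447, 0.679, 0.185, -0.552]
force: [-0.5, 4.8, 2.3]
finger_gap: 0.234
t 11.85 q [-0.535  0.97   2.1    2.008  1.296  1.301] p [0.6511 0.0567 0.1332] F [-0.5  4.8  2.3] gap 0.234
potlow 0.975 px 0.16 -0.23
blue 0.999 px 0.0 0.0
```

View pics/sh.png

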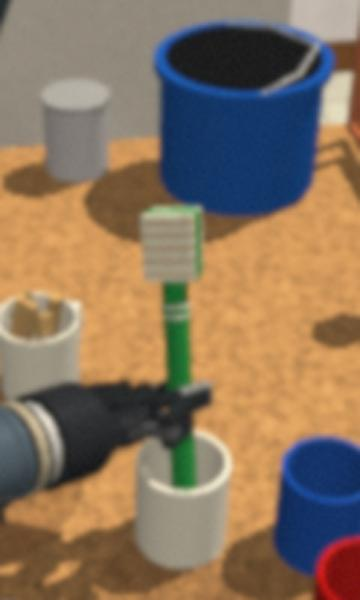

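The pot is back within 1 mm: its residual is −0.2 px and the control's is 0. I'll ease off the wall and lower to the floor, watching the force.

```bash
python3 -m handwheel '[0.06,0.08,0.11,0,0,0,1.2,-0.2,0.15,0.2,0,0,0,1.2,-0.4,0.2,0.27,0,0,0,1.2,-0.4,0.2,0.27,0,0,0,1.2]' 70; python3 log.py | head -1
python3 -m handwheel '[-0.18,0.05,0.06,0,0,0,1.2,-0.36,0.1,0.13,0,0,0,1.2,-0.36,0.1,0.13,0,0,0,1.2]' 70; python3 log.py | head -1
```

```text
t: 12.23
tcp_pos: [0.6516, 0.057, 0.1257]
tool_rot: [0.449, 0.678, 0.184, -0.553]
force: [-0.2, 3.8, -1.7]
finger_gap: 0.233
t 12.23 q [-0.532  0.984  2.097  2.017  1.296  1.289] p [0.6516 0.057  0.1257] F [-0.2  3.8 -1.7] gap 0.233
t: 12.48
tcp_pos: [0.652, 0.0578, 0.1247]
tool_rot: [0.446, 0.68, 0.187, -0.551]
force: [-0.1, 5.5, 8.2]
finger_gap: 0.236
t 12.48 q [-0.531  0.993  2.095  2.018  1.307  1.281] p [0.652  0.0578 0.1247] F [-0.1  5.5  8.2] gap 0.236
```

There is floor contact: +8 N upward, and the computed foot edge is at 8.7 mm against a floor at 8 mm. I'll open gradually so the brush settles on the rim against the finger.

```bash
python3 -m handwheel '[0.05,0,0,0,0,0,2.1,0.05,0,0,0,0,0,2.4,0.05,0,0,0,0,0,2.7,0.05,0,0,0,0,0,3.0,0.05,0,0,0,0,0,3.3,0.05,0,0,0,0,0,3.6,0.05,0,0,0,0,0,4.0,0.05,0,0,0,0,0,4.4,0.05,0,0,0,0,0,4.8,0.05,0,0,0,0,0,5.2]' 20; python3 log.py | head -1; python3 shift.py
python3 - <<'E'
from h import *
s=cam('wrist'); save(s['frame'],'p12w.png')
E
```

```text
t: 13.32
tcp_pos: [0.6519, 0.0569, 0.1226]
tool_rot: [0.449, 0.678, 0.185, -0.552]
force: [0.3, 0.3, -0.5]
finger_gap: 0.61
t 13.32 q [-0.531  0.992  2.096  2.02   1.3    1.282] p [0.6519 0.0569 0.1226] F [ 0.3  0.3 -0.5] gap 0.61
potlow 0.95 px 0.3 -0.12
blue 0.999 px 0.0 0.0
```

View pics/sh.png

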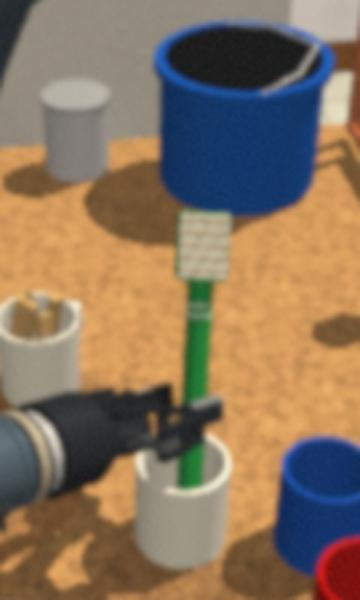

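View pics/p12w.png

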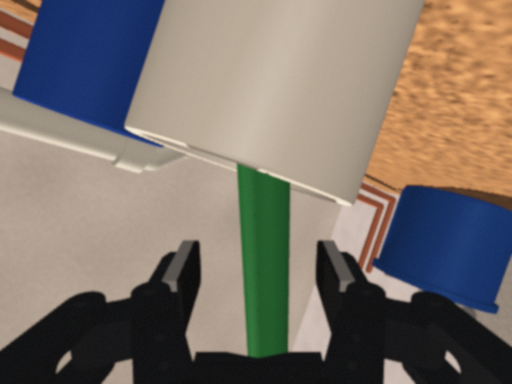

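The brush stands leaning on the rim, free between the open jaws, and the forces are about 0. Retreating straight back.

```bash
python3 - <<'E'
from go import *
p,T,q=cur(); st=goto(p+T@[0,-.07,0],T); goto(p+T@[0,-.07,0]+[0,-.03,.15],T,st)
E
python3 -m handwheel '[0,0,0,0,0,0,6,0,-0.8,0,0,0,0,6,0,-1.8,0,0,0,0,6,0,-3,0,0,0,0,6,0,-4.5,0,0,0,0,6,0,-6,0,0,0,0,6,0,-7,0,0,0,0,6,0,-7,0,0,0,0,6]'; python3 log.py | head -1
python3 - <<'E'
from go import *
p,T,q=cur(); goto(p+[0,-.04,.14],T)
E
python3 shift.py
```

```text
shift cm [-0. -7.  0.] turn [0. 0. 0.] rows>=1.7 ikbad 6.5e-30 qend [-0.7   0.98  2.21  1.88  1.34  1.18] dq [0.02 0.   0.01 0.02 0.01 0.01]
shift cm [12.5  -5.26 -7.07] turn [0. 0. 0.] rows>=3.7 ikbad 9.7e-22 qend [-0.76  0.57  2.16  1.68  1.25  1.66] dq [0.01 0.05 0.01 0.03 0.01 0.07]
t: 14.08
tcp_pos: [0.5938, 0.0182, 0.1402]
tool_rot: [0.45, 0.677, 0.186, -0.553]
force: [0.3, -0.5, -1.0]
finger_gap: 0.701
t 14.08 q [-0.704  0.981  2.212  1.876  1.338  1.184] p [0.5938 0.0182 0.1402] F [ 0.3 -0.5 -1. ] gap 0.701
shift cm [11.2  -5.54 -7.48] turn [0. 0. 0.] rows>=3.5 ikbad 1.9e-22 qend [-0.78  0.59  2.16  1.67  1.26  1.64] dq [0.01 0.05 0.01 0.03 0.01 0.06]
potlow 0.97 px 0.23 -0.19
blue 0.999 px 0.01 0.0
```

View pics/sh.png

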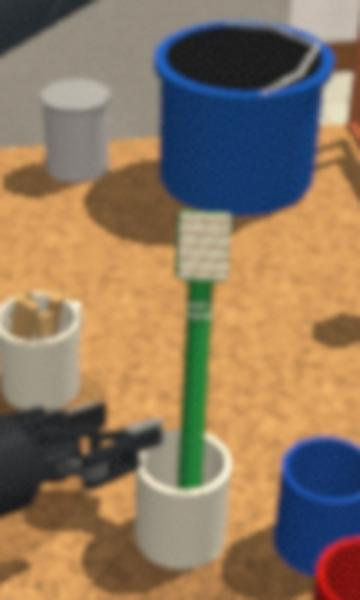

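```bash
python3 -m handwheel '[0,-2,0,0,0,0,6,3,-3.5,-2,0,0,0,6,6,-4.5,-4,0,0,0,6,9,-5.5,-6,0,0,0,6,11,-6,-7.5,0,0,0,6,11,-6,-7.5,0,0,0,6,11,-6,-7.5,0,0,0,6,11,-6,-7.5,0,0,0,6]'; python3 log.py | head -1
python3 - <<'E'
from h import *
s=cam('side'); t=cam('top'); save(np.hstack([s['frame'],t['frame']]),'fin.png',k=.78); save(t['frame'],'fint.png',k=1.5)
w=cloud(t).reshape(-1,3); m=(np.abs(w[:,2]-.092)<.005)&(np.hypot(w[:,0]-.622,w[:,1]-.01)<.055); P=w[m]
A=np.c_[2*P[:,:2],np.ones(len(P))]; x=np.linalg.lstsq(A,(P[:,:2]**2).sum(1),rcond=None)[0]; print('pot',len(P),x[:2].round(4),np.sqrt(x[2]+x[0]**2+x[1]**2).round(4))
w=cloud(s); f=s['frame'].astype(int); g=(f[...,1]>f[...,0]*1.6)&(f[...,1]>f[...,2]*1.4)&(f[...,1]>50)&np.isfinite(w[...,0]); g=cv2.erode(g.astype(np.uint8),np.ones((2,2)))>0
p=w[g]; p=p[(p[:,2]<.205)&(p[:,2]>.03)]; c=p.mean(0);d=np.linalg.svd(p-c)[2][0];d*=np.sign(d[2]);print('brush dir',d.round(3),'lean',np.degrees(np.arccos(d[2])).round(1),'zmin',p[:,2].min().round(3))
k=cloud(t); fr=(np.hypot(k[...,0]-.65,k[...,1]-.12)<.09)&(k[...,2]>.15); print('head top z',np.nanpercentile(k[fr][:,2],[50,99]).round(3))
old=cv2.resize(cv2.imread('pics/top0.png'),(512,384),interpolation=cv2.INTER_AREA).astype(np.float32);new=t['frame'][...,::-1].astype(np.float32)
for nm,(a,b,c,d) in dict(mug=(160,195,195,232),span=(328,148,398,172),bott=(310,200,395,255),blue=(248,120,282,155)).items():
    r=cv2.matchTemplate(new[b-6:d+6,a-6:c+6],old[b:d,a:c],cv2.TM_CCOEFF_NORMED); print(nm,cv2.minMaxLoc(r)[1::2])
E
python3 shift.py
```

```text
t: 14.8
tcp_pos: [0.591, -0.0227, 0.2788]
tool_rot: [0.449, 0.678, 0.184, -0.552]
force: [0.1, -0.3, -0.4]
finger_gap: 0.701
t 14.8 q [-0.792  0.596  2.16   1.662  1.266  1.628] p [ 0.591  -0.0227  0.2788] F [ 0.1 -0.3 -0.4] gap 0.701
pot 151 [0.6219 0.0103] 0.0355
brush dir [0.114 0.492 0.863] lean 30.3 zmin 0.068
head top z [0.25  0.269]
mug (0.9986228346824646, (6, 6))
span (0.9987338185310364, (6, 6))
bott (0.7412799000740051, (7, 6))
blue (0.9995145797729492, (6, 6))
potlow 0.971 px 0.23 -0.19
blue 0.999 px 0.0 0.0
```

View pics/fint.png

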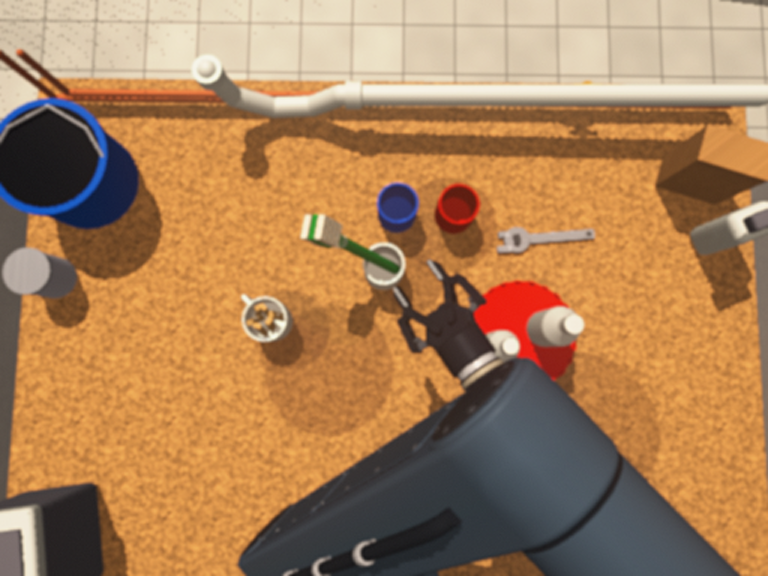

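View pics/sh.png

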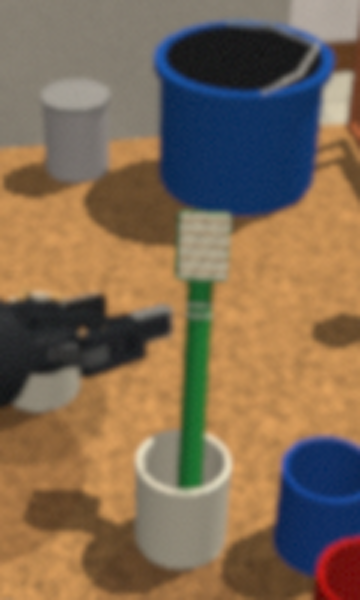

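The brush leans at 30°, which is what a handle sitting on the pot's floor gives. The pot is at (0.622, 0.010), and the mug, spanner and both bottles' caps, at (510,345) and (572,325), are where they started. The arm touches nothing. Handing in.

```bash
python3 -c "
from station import manip
print(manip.sign_off())"
```

```text
the job is handed in; nothing more can be done
None
```

The brush is back in the plain white pot, handle-down with bristles up, standing on its own. I handed it in at about 15 s of the 67 s. I gripped the handle from the side, pulled the brush out along its axis, flipped it with the last joint, lowered it to the floor and let go.

**Last checks:**
- **Floor:** the floor pushed back with about 8 N before release, with the foot computed within 1 mm of it. The final 30° lean matches a handle fully at the bottom.
- **Mug and spanner:** neither moved in the images.
- **Bottles:** the image match was poor (0.74) because the arm covered part of them. I only saw by eye that both caps were where they started.

**What went wrong or disagreed:**
- **Pot shifted:** the pull dragged the pot about 8.5 mm. I pushed it back with the handle, and it ended within about 1 mm of where it started.
- **First grip missed:** the jaws shut in front of the handle. The fingertips measured about 18 mm behind the stated TCP, not 17 mm ahead, so I corrected by eye.

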